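# Sort the weigh-bench leftovers into their trays

### The arm

A 6-joint arm with a two-finger parallel gripper is mounted at the origin on a cart in front of the work surface, level with it; the furniture and walls round the work are solid. World frame = base frame: x ahead of the robot, y to its left, z up, the work surface at z = 0. Lengths are in m, angles in rad, forces in N, time in s.
With the tool pointing down it reaches from about 0.35 to 0.775 m from the base axis. Payload 7.3 kg.
Tool frame: the origin (TCP) lies at the centre of the arm's flange, where the gripper is bolted on; the fingertips stand 178 mm ahead of it and the grasp point (between the pads) lies 159 mm ahead of it; x points along the fingers, y is the direction in which the jaws open and shut, and the axes are right-handed (so a half turn about x gives the same grasp; the last joint's range is limited). The gripper opens to 92 mm and grips with 3 to 60 N. Pads are 19 mm wide; open, the fingers measure 130 mm over their backs; the gripper's body (75 mm by 190 mm) begins 47 mm behind the grasp point.
Start: joints at [-0.146, 0.342, 1.524, -0, 1.275, -0.146], TCP at [0.525, 0, 0.405] pointing down, gripper open.
Joint ranges: [-2.53, 2.53], [-0.77, 2.02], [0.04, 2.7], [-1, 4.14], [0.28, 2.66], [-3.11, 3.11]. Speed limits (rad/s): [2.57, 2.57, 3.14, 3.14, 3.14, 3.14].

### API

Orientations are given as [roll, pitch, yaw] about the fixed x, y, z axes, in that order (R = Rz(yaw) Ry(pitch) Rx(roll)).
In Python, from cell import readout, cams, workorder gives the robot as it stands.
- The arm moves only by the shell command python3 -m inch 'ROWS' [FORCE]. ROWS is text: rows parted by semicolons, each of 5 numbers parted by spaces: the shift along the world's x, y, z in mm, then the turn about the world's z in rad, then the opening, from 0 (shut) to 1 (fully open). A call has 1 to 8 rows; each row shifts and turns the commanded pose from where the row before left it; what a row does not reach is not made up. A row lasts 1/12 s, in which the tool goes at most 41.7 mm and 7.16 degrees, less where a joint would pass 70% of its speed; a pose out of reach is approached as far as the arm can. A call is refused whole if a number of a shift passes 41.7 or a number of a turn 0.125, either way. A call with a gripper value outside its range is refused whole. The fingers move at their own pace and stop on an object; FORCE is the grip in N (left out, the last holds). Time passes only in rows, so rows that do not move let the fingers close. It gives the time, the measured TCP pose, the force and the opening at its end, in the units of the state.
- readout.observe(): the state, without advancing time (a new reading comes with each control period).
- cams.read_camera(name): name is "scene" or "side" or "wrist"; returns a dict with "color" (420x560x3 uint8, red, green, blue), "fx", "fy", "cx", "cy" (pixels), "dist_coeffs" ([k1, k2, p1, p2, k3] as OpenCV has them; the pictures are not rectified), "world_to_cam" (4x4, takes a point from world to camera coordinates); the wrist camera has in their place "T_tool_cam" (4x4, takes a point from camera to tool coordinates, whose origin is the TCP and whose axes are the tool frame's). Camera axes: x right, y down, z forward; pixel columns grow to the right and rows downward; lengths in m; the calibration is good to about 2 mm. A picture is of the moment at which its call begins: read the wrist's pose just before it. There is no depth.
- workorder.hand_in(): hands the job in, once; it reports no verdict.
The state is a dict: "time": time; "qpos": joint angles; "qvel": joint speeds; "joint_efforts": joint torques, N m; "tool_pos": TCP position; "tool_rot": TCP orientation; "contact_force": force on the tool from outside, world axes, zero at the start; "torque": the same for the moment, N m; "opening": finger opening in m.
Only numpy, scipy, OpenCV 4.12 (cv2) and the standard library are available. Lean on these libraries where they do the work, as an engineer would, in place of code of your own. Each camera call takes 0.05 s, during which the arm holds its last target.

### The job

Clear up the front of the bench: stand the two sample pots upright in the two-bay pot tray, one pot in each bay, lay the marker and the ball pen flat on the floor of the shallow pen tray (next to each other, not crossed over), and set the bottle cap down flat in the round dish. Leave the timer and the stack of weighing boats where they are, and do not tip the pots over on the way.

Things in the scene. Friction and masses are not known exactly. Their poses are not given: they have to be found in the camera images.
- large_pot_mid (a point): Larger sample pot, to be sorted: upright round white plastic pot with a ribbed white screw lid, 68 mm high; body diameter 52 mm up to 54 mm height, lid diameter 54 mm above that; 60 g. Stands on the bench. Point: its centre, 34 mm above its underside; z points up along its axis.
- small_pot_mid (a point): Smaller sample pot, to be sorted: upright round white plastic pot with a ribbed red screw lid, 60 mm high, diameter 46 mm (lid 48 mm, the top 12 mm); 50 g. Stands on the bench. Point: its centre, 30 mm above its underside; z points up along its axis.
- cap_mid (a point): Spare bottle cap, to be sorted: blue ribbed screw cap lying closed side up, diameter 35 mm, 17 mm high, about 15 g. Point: its centre, 8.5 mm above its underside; z points up.
- marker_mid (a point): Marker, to be sorted: white barrel with a black cap, lying flat on the bench, 138 mm long, 17 mm thick, 14 g. Point: the middle of its barrel, about 8 mm above the surface it lies on; its y axis runs along the marker (horizontal). It is round and may roll, so the directions of its x and z are of no account.
- pen_mid (a point): Ball pen, to be sorted: slim dark blue pen lying flat on the bench, 142 mm long, 11 mm thick, 14 g. Point: its middle, about 5 mm above the surface it lies on; its y axis runs along the pen (horizontal). It is round and may roll, so the directions of its x and z are of no account.
- pot_tray: Pot tray: fixed white plastic tray with two equal square bays side by side, outside 94 mm (x) by 184 mm (y), 30 mm high. Origin: centre of its underside; the y axis runs along the row of bays, z up. The bay centres lie at y = +45 mm and y = -45 mm; each bay is 86 by 86 mm inside, its floor 4 mm above the origin, walls and divider 4 mm thick, their tops 30 mm above the origin.
- pen_tray: Pen tray: fixed shallow open tray of dark steel without dividers, outside 148 mm (x) by 178 mm (y), 12 mm high. Inside 140 mm (x) by 170 mm (y), floor 4 mm above the origin, walls 4 mm thick, tops 12 mm above the origin. Origin: centre of its underside; y runs along its longer side, z up.
- cap_dish: Cap dish: fixed shallow round grey plastic dish, outside diameter 98 mm, inside diameter 90 mm, floor 4 mm above the origin, rim 10 mm above the origin. Origin: centre of its underside; z up.
- timer_mid (a point): Bystander, to be left where it is: white bench timer with a small display, standing, 35 mm (x) by 68 mm (y), 65 mm high. Point: its centre, half-way up.
- boats_mid (a point): Bystander, to be left where it is: nested stack of square white weighing boats, 63 by 63 mm, 28 mm high. Point: its centre, half-way up.
Things that resemble listed ones, but are neither listed nor needed, are in the scene too. Several things look just like the part that bears small_pot_mid: the one meant starts farthest from the robot's base.

How it is judged:
By the outcome, as a careful person would: the job done as asked, in the order asked, and still so for the second after the job is handed in, with the robot touching nothing.
It also fails if it takes over 136 s, if anything falls off the work surface, if the arm or the gripper's body presses on something with over 40 N, if the wrist force passes 120 N, or if a joint passes its speed limit or range.

## Working session

There is one attempt and no reset: what is moved stays moved. The work goes in short steps, Python scripts to look and compute and a shell command to move; the robot and the scene stay as the last step left them, time stands still between calls to the robot, and variables do not carry over. Pictures are saved under pics/ and viewed, and the job is handed in when it is done.

```bash
ls -la; mkdir -p pics; python3 - <<'E'
from cell import readout, cams
import cv2
s=readout.observe(); print(s)
for n in ["scene","side","wrist"]:
    c=cams.read_camera(n); cv2.imwrite(f"pics/{n}0.png",c["color"][:,:,::-1])
    print(n,c["fx"],c["fy"],c["cx"],c["cy"],c["dist_coeffs"]); print(c.get("world_to_cam",c.get("T_tool_cam")))
E
```

```text
total 12
drwxr-xr-x  3 agent agent 4096 Dec  6 16:37 .
drwxr-xr-x 23 root  root  4096 Dec  6 16:37 ..
drwxr-xr-x  2 agent agent 4096 Dec  6 16:37 pics
{'time': 0.0, 'qpos': array([-1.46020288e-01,  3.42701278e-01,  1.52504774e+00,  4.39017701e-06,
        1.27541396e+00, -1.46020579e-01]), 'qvel': array([-0.00077622,  0.00044711,  0.00084074, -0.00138351, -0.00112056,
        0.00069566]), 'joint_efforts': array([ 7.61924657e-04, -4.31245601e+01, -2.44219762e+01,  7.17750052e-02,
        5.59406646e-02, -1.04314388e-04]), 'tool_pos': array([5.24849782e-01, 3.42941433e-05, 4.04045164e-01]), 'tool_rot': array([-1.71949025,  1.56922599,  2.99289774]), 'contact_force': array([ 0.5952546 ,  0.00929153, -0.04506237]), 'torque': array([ 0.00719477, -0.07145292,  0.02665071]), 'opening': 0.09180171589632555}
scene 395.6398397214237 395.6398397214237 282.59353378130413 209.32660100852715 [-0.01841714  0.          0.          0.          0.        ]
[[ 0.6943585  -0.71959674 -0.00684151 -0.3393559 ]
 [-0.43578254 -0.41289482 -0.79975712  0.27651877]
 [ 0.57267779  0.55829956 -0.60028472  0.86526016]
 [ 0.          0.          0.          1.        ]]
side 512.3876354233037 512.3876354233037 289.3335318698871 210.66258539855764 [-0.05596507  0.          0.          0.          0.        ]
[[ 0.88776777 -0.46004201  0.01515704 -0.44764733]
 [-0.19131449 -0.39873963 -0.89688654  0.15994839]
 [ 0.4186492   0.7933272  -0.4420009   1.51837785]
 [ 0.          0.          0.          1.        ]]
wrist 328.7533956730058 328.7533956730058 286.78801700150126 206.7303344639673 [-0.00765581  0.          0.          0.          0.        ]
[[-1.21505438e-03 -3.08818472e-01  9.51120221e-01  2.11102285e-02]
 [ 9.99999241e-01 -1.82507593e-04  1.21823900e-03  3.22411518e-04]
 [-2.02628043e-04  9.51120980e-01  3.08818459e-01 -8.40185463e-02]
 [ 0.00000000e+00  0.00000000e+00  0.00000000e+00  1.00000000e+00]]
```

View pics/scene0.png

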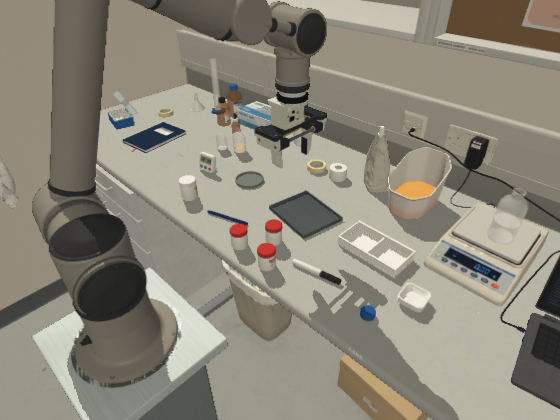

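View pics/side0.png

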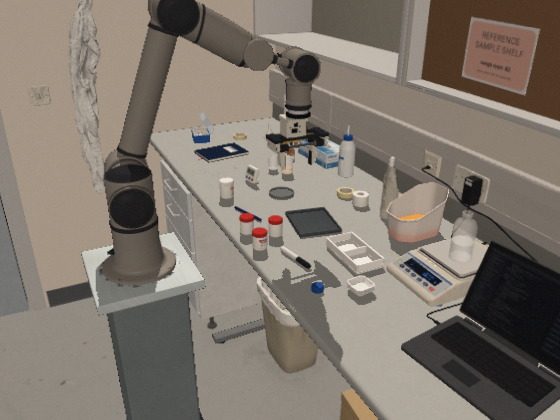

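View pics/wrist0.png

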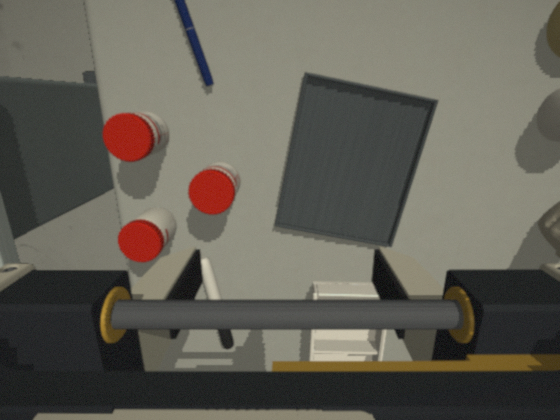

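```bash
cat > h.py <<'E'
import numpy as np, cv2
from scipy.spatial.transform import Rotation as R
from cell import readout, cams
def grab(n):
    s=readout.observe(); c=cams.read_camera(n)
    K=np.array([[c["fx"],0,c["cx"]],[0,c["fy"],c["cy"]],[0,0,1]]); d=np.array(c["dist_coeffs"],float)
    if n=="wrist":
        T=np.eye(4); T[:3,:3]=R.from_euler("xyz",s["tool_rot"]).as_matrix(); T[:3,3]=s["tool_pos"]
        W=T@np.array(c["T_tool_cam"])
    else: W=np.linalg.inv(np.array(c["world_to_cam"]))
    return dict(img=c["color"][:,:,::-1].copy(),K=K,d=d,W=W,s=s)
def ray(v,px):
    p=cv2.undistortPoints(np.array(px,float).reshape(-1,1,2),v["K"],v["d"]).reshape(-1,2)
    r=np.c_[p,np.ones(len(p))]@v["W"][:3,:3].T
    return v["W"][:3,3],r/np.linalg.norm(r,axis=1,keepdims=True)
def plane(v,px,z):
    o,r=ray(v,px); return o+r*((z-o[2])/r[:,2])[:,None]
def tri(obs):  # [(view,px),...]
    A=np.zeros((3,3));b=np.zeros(3);L=[]
    for v,px in obs:
        o,r=ray(v,px);r=r[0];P=np.eye(3)-np.outer(r,r);A+=P;b+=P@o;L.append((o,P))
    x=np.linalg.solve(A,b); return x,[round(1000*np.linalg.norm(P@(x-o)),1) for o,P in L]
def proj(v,X):
    Wi=np.linalg.inv(v["W"]); rv,_=cv2.Rodrigues(Wi[:3,:3])
    return cv2.projectPoints(np.array(X,float).reshape(-1,1,3),rv,Wi[:3,3],v["K"],v["d"])[0].reshape(-1,2)
def crop(v,x0,y0,x1,y1,k,name):
    cv2.imwrite(name,cv2.resize(v["img"][y0:y1,x0:x1],None,fx=k,fy=k,interpolation=cv2.INTER_CUBIC))
E
python3 - <<'E'
from h import *
v=grab("scene"); crop(v,170,150,440,330,2.9,"pics/sc_crop.png")
v=grab("side"); crop(v,205,150,395,305,4,"pics/si_crop.png")
E
```

```text
(no output)
```

View pics/sc_crop.png

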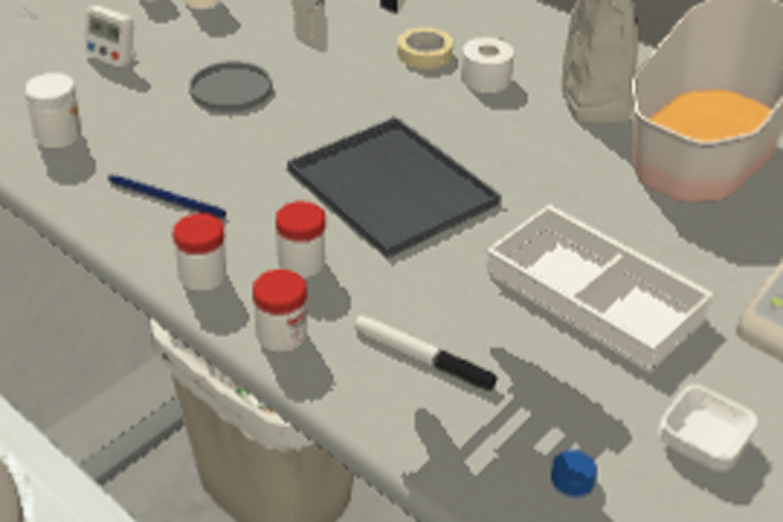

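View pics/si_crop.png

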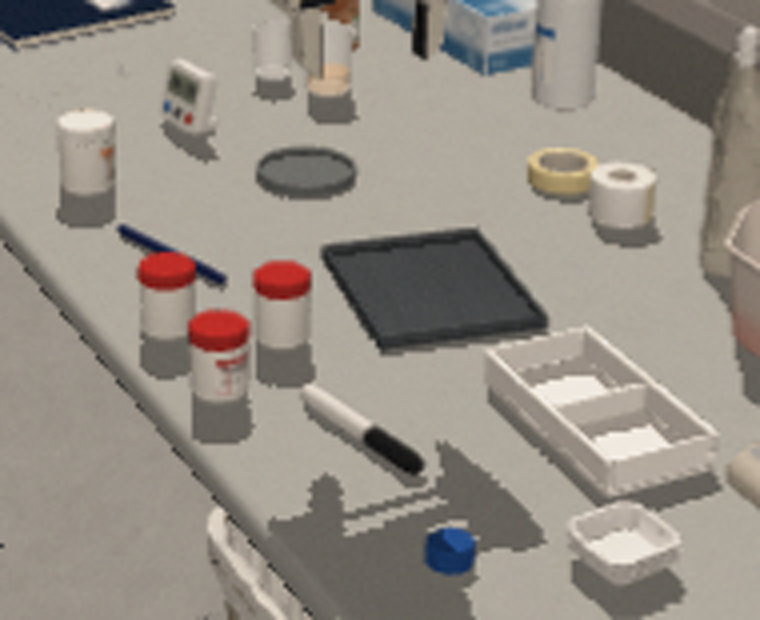

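```bash
python3 - <<'E'
from h import *
S=grab("scene");D=grab("side");Wv=grab("wrist")
def blobs(v,lo,hi,amin=15):
    h=cv2.cvtColor(v["img"],cv2.COLOR_BGR2HSV); m=cv2.inRange(h,lo,hi)
    n,l,st,c=cv2.connectedComponentsWithStats(m)
    return [(c[i].round(1).tolist(),st[i].tolist()) for i in range(1,n) if st[i][4]>=amin]
for n,v in (("S",S),("D",D),("W",Wv)):
    print(n,"red",blobs(v,(0,150,90),(8,255,255)))
    print(n,"blue",blobs(v,(100,120,30),(130,255,255)))
E
```

```text
S red [([273.4, 225.9], [265, 220, 17, 13, 177]), ([238.1, 230.1], [230, 224, 17, 13, 185]), ([266.1, 250.1], [257, 243, 19, 15, 222])]
S blue [([233.0, 86.5], [230, 84, 7, 6, 42]), ([213.7, 111.0], [212, 108, 4, 6, 17]), ([260.2, 114.0], [248, 110, 23, 10, 75]), ([122.3, 122.8], [109, 116, 25, 13, 166]), ([152.5, 136.4], [126, 123, 58, 27, 615]), ([250.6, 125.4], [247, 123, 9, 5, 19]), ([227.0, 217.0], [208, 211, 40, 13, 77]), ([481.7, 268.5], [473, 263, 21, 12, 120]), ([493.4, 275.9], [489, 274, 8, 5, 24]), ([367.4, 312.8], [360, 306, 15, 15, 185])]
D red [([246.2, 217.4], [240, 213, 14, 9, 102]), ([275.0, 219.8], [269, 216, 13, 9, 104]), ([259.0, 232.3], [252, 228, 15, 10, 124])]
D blue [([201.5, 138.8], [193, 135, 17, 8, 110]), ([347.5, 137.4], [344, 135, 8, 6, 44]), ([218.9, 151.5], [197, 144, 50, 16, 341]), ([321.0, 148.4], [317, 146, 10, 6, 31]), ([333.9, 164.3], [332, 163, 5, 4, 16]), ([240.4, 209.6], [235, 207, 12, 6, 17]), ([414.2, 264.1], [410, 261, 12, 8, 27]), ([428.4, 275.6], [421, 271, 18, 10, 82]), ([434.2, 282.1], [432, 280, 5, 5, 17]), ([317.1, 287.2], [312, 282, 12, 12, 113])]
W red [([127.3, 136.5], [102, 113, 52, 48, 1896]), ([210.9, 191.3], [188, 169, 46, 45, 1587]), ([140.1, 240.4], [118, 220, 45, 42, 1472])]
W blue [([183.2, 13.0], [175, 0, 17, 28, 206]), ([198.9, 56.3], [187, 30, 25, 55, 388])]
```

```bash
python3 - <<'E'
from h import *
S=grab("scene");D=grab("side");Wv=grab("wrist")
np.set_printoptions(precision=4,suppress=True)
def t(name,s,d,w=None):
    o=[(S,s),(D,d)]+([(Wv,w)] if w else [])
    x,e=tri(o); print(name,x,e,"r",round(np.hypot(x[0],x[1]),3))
def c(o,k,x0,y0): return [x0+o[0]/k,y0+o[1]/k]
s=lambda a,b:[170+a/2.9,150+b/2.9]
d=lambda a,b:[205+a/4,150+b/4]
t("potA",(273.4,225.9),(275,219.8),(210.9,191.3))
t("potB",(238.1,230.1),(246.2,217.4),(127.3,136.5))
t("potC",(266.1,250.1),(259,232.3),(140.1,240.4))
t("cap",(367.4,312.8),(317.1,287.2))
t("largelid",s(51,84),d(87,120)); 
t("pen e1",s(111,180),d(121,229)); t("pen e2",s(224,214),d(224,282))
t("mk e1",s(360,322),d(307,390)); t("mk e2",s(493,380),d(420,467))
t("dish",s(231,87),d(306,170))
for i,(a,b) in enumerate([((394,120),(478,231)),((498,201),(546,326)),((391,254),(384,350)),((290,165),(323,246))]): t(f"ptray{i}",s(*a),d(*b))
for i,(a,b) in enumerate([((547,208),(588,328)),((711,294),(715,436)),((648,349),(612,478)),((489,251),(488,350))]): t(f"pottray top{i}",s(*a),d(*b))
t("boats",s(708,425),d(624,540)); t("timer",s(110,35),d(190,97))
E
```

```text
potA [ 0.4462 -0.007   0.0513] [np.float64(1.6), np.float64(1.6), np.float64(0.2)] r 0.446
potB [0.3674 0.0494 0.0517] [np.float64(1.7), np.float64(1.8), np.float64(0.4)] r 0.371
potC [ 0.364  -0.0627  0.0517] [np.float64(1.5), np.float64(1.4), np.float64(0.4)] r 0.369
cap [ 0.409  -0.3471  0.0088] [np.float64(1.7), np.float64(1.7)] r 0.536
largelid [0.414  0.3458 0.0643] [np.float64(1.8), np.float64(1.8)] r 0.539
pen e1 [0.398  0.2281 0.0036] [np.float64(3.0), np.float64(3.0)] r 0.459
pen e2 [ 0.4448  0.1027 -0.0017] [np.float64(1.7), np.float64(1.7)] r 0.456
mk e1 [ 0.4172 -0.1127  0.0096] [np.float64(2.1), np.float64(2.1)] r 0.432
mk e2 [ 0.4478 -0.2396  0.0033] [np.float64(1.4), np.float64(1.4)] r 0.508
dish [0.6083 0.2711 0.004 ] [np.float64(3.0), np.float64(3.0)] r 0.666
ptray0 [0.6931 0.0881 0.0005] [np.float64(3.1), np.float64(3.1)] r 0.699
ptray1 [ 0.6555 -0.0879 -0.002 ] [np.float64(1.5), np.float64(1.5)] r 0.661
ptray2 [ 0.5143 -0.0635 -0.0018] [np.float64(0.4), np.float64(0.4)] r 0.518
ptray3 [0.5396 0.1009 0.0124] [np.float64(3.2), np.float64(3.2)] r 0.549
pottray top0 [ 0.6546 -0.1477  0.0241] [np.float64(3.2), np.float64(3.2)] r 0.671
pottray top1 [ 0.6469 -0.331   0.0272] [np.float64(0.7), np.float64(0.7)] r 0.727
pottray top2 [ 0.566  -0.3184  0.007 ] [np.float64(0.1), np.float64(0.1)] r 0.649
pottray top3 [ 0.5591 -0.1483  0.0276] [np.float64(3.1), np.float64(3.1)] r 0.578
boats [ 0.5162 -0.4031  0.0184] [np.float64(1.3), np.float64(1.3)] r 0.655
timer [0.5606 0.4391 0.0274] [np.float64(2.1), np.float64(2.1)] r 0.712
```

```bash
cat >> h.py <<'E'
np.set_printoptions(precision=4,suppress=True)
def st():
    s=readout.observe();M=R.from_euler("xyz",s["tool_rot"]).as_matrix()
    print("t",round(s["time"],2),"pos",s["tool_pos"],"jaw(deg)",round(np.degrees(np.arctan2(M[1,1],M[0,1])),2),"toolz",M[:,2],"x",M[:,0],"F",s["contact_force"],"open",round(s["opening"],4),"q6",round(s["qpos"][5],3))
E
python3 -c "
from h import *
st(); v=grab('wrist'); print(v['W'][:3,3],v['W'][:3,2])
print(plane(v,[(210.9,191.3),(305,74),(436,101),(391,245),(275,230)],0.06)[:1], plane(v,[(305,74),(436,101),(391,245),(275,230)],0.012))"
```

```text
t 0.55 pos [0.525  0.     0.4047] jaw(deg) 0.0 toolz [ 0. -1.  0.] x [ 0.0001 -0.     -1.    ] F [-1.2372 -0.3026  0.2871] open 0.0921 q6 -0.146
[0.5253 0.0841 0.3836] [ 0.0013 -0.3088 -0.9511]
[[ 0.4484 -0.0045  0.06  ]] [[ 0.5449  0.1102  0.012 ]
 [ 0.6868  0.0833  0.012 ]
 [ 0.6547 -0.0864  0.012 ]
 [ 0.5115 -0.0664  0.012 ]]
```

```bash
python3 -c "
from h import *
v=grab('scene'); print(plane(v,[(400,215),(390,190),(428,212),(447,255)],0))"
python3 -m inch '-26 -2 -22 0 1;-26 -2 -22 0 1;-26 -2 -22 0 1;0 0 0 0 1;0 0 0 0 1'
python3 - <<'E'
from h import *
st(); v=grab("wrist"); cv2.imwrite("pics/w1.png",v["img"])
E
```

```text
[[ 0.7901 -0.206   0.    ]
 [ 0.887  -0.1111  0.    ]
 [ 0.8626 -0.2607  0.    ]
 [ 0.7219 -0.3899  0.    ]]
time: 1.07
tool_pos: [0.4456, -0.0059, 0.3378]
tool_rot: [-1.756, 1.568, 2.956]
contact_force: [0.8, -1.1, -0.3]
opening: 0.0921
t 1.07 pos [ 0.4456 -0.0059  0.3378] jaw(deg) -0.02 toolz [-0.0004 -1.     -0.0006] x [-0.0032  0.0006 -1.    ] F [ 0.792  -1.0688 -0.3123] open 0.0921 q6 -0.185
```

View pics/w1.png

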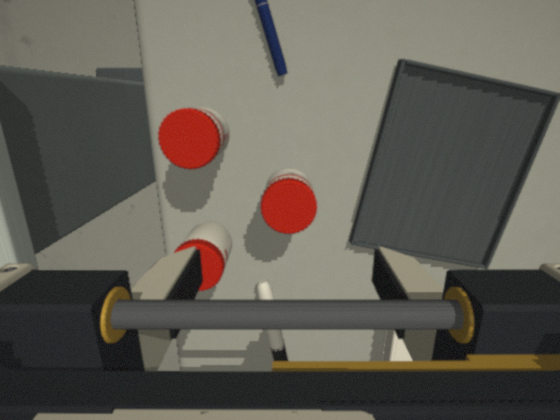

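```bash
cat >> h.py <<'E'
def mask(v,lo,hi): return cv2.inRange(cv2.cvtColor(v["img"],cv2.COLOR_BGR2HSV),lo,hi)
def blobs(m,amin=100):
    n,l,s,c=cv2.connectedComponentsWithStats(m); return [(c[i].round(1).tolist(),s[i].tolist()) for i in range(1,n) if s[i][4]>=amin]
RED=((0,150,90),(8,255,255))
E
python3 - <<'E'
from h import *
v=grab("wrist"); st()
w0=dict(v); T=v["W"].copy()
import copy
b=blobs(mask(v,*RED)); print(b)
m=mask(v,*RED); n,l,s,c=cv2.connectedComponentsWithStats(m); i=l[206,288]
cn=cv2.findContours((l==i).astype(np.uint8),0,1)[0][0]; (x,y),r=cv2.minEnclosingCircle(cn); print(x,y,r)
P=plane(v,[(x,y),(x-r,y),(x+r,y)],0.06); print(P,(P[2]-P[1])[0])
# first view camera: pose known
W0=np.eye(4);W0[:3,:3]=np.c_[[1,0,0.0013],[0,-.9511,-.3088],[0.0013,-.3088,-.9511]] 
W0[:3,3]=[.5253,.0841,.3836]; w0["W"]=W0
print(tri([(w0,(210.9,191.3)),(v,(x,y))]))
E
```

```text
t 1.17 pos [ 0.448  -0.0062  0.3397] jaw(deg) -0.01 toolz [-0.0002 -1.      0.0005] x [ 0.0029 -0.0005 -1.    ] F [-0.1347  0.4631  0.5141] open 0.0914 q6 -0.185
[([185.7, 137.4], [156, 108, 61, 60, 2877]), ([285.0, 204.7], [258, 178, 55, 55, 2382]), ([204.1, 259.4], [171, 239, 50, 50, 958])]
284.9962158203125 204.83248901367188 27.699243545532227
[[ 0.4466 -0.0042  0.06  ]
 [ 0.4238 -0.0042  0.06  ]
 [ 0.4695 -0.0042  0.06  ]] 0.04562246514483481
(array([ 0.4464, -0.0055,  0.0606]), [np.float64(1.4), np.float64(1.4)])
```

```bash
python3 -m inch '0 0 -35 0 0.8;0 0 -35 0 0.8;0 0 -30 0 0.8;0 0 -20 0 0.8;0 0 -10 0 0.8;0 0 0 0 0.8;0 0 0 0 0.8' 15
python3 -m inch '0 0 0 0 0.3;0 0 0 0 0.3;0 0 0 0 0.3;0 0 0 0 0.3;0 0 0 0 0.3'
python3 - <<'E'
from h import *
st(); v=grab("side"); crop(v,205,150,395,305,4,"pics/si2.png")
E
```

```text
time: 1.75
tool_pos: [0.4483, -0.0061, 0.209]
tool_rot: [1.41, 1.569, -0.161]
contact_force: [-0.5, 0.5, 0.7]
opening: 0.0732
time: 2.17
tool_pos: [0.4472, -0.006, 0.2093]
tool_rot: [1.393, 1.569, -0.178]
contact_force: [-0.9, -0.8, 3.7]
opening: 0.0473
t 2.17 pos [ 0.4472 -0.006   0.2093] jaw(deg) -0.0 toolz [-0.     -1.      0.0002] x [ 0.0013 -0.0002 -1.    ] F [-0.8704 -0.7784  3.712 ] open 0.0473 q6 -0.185
```

View pics/si2.png

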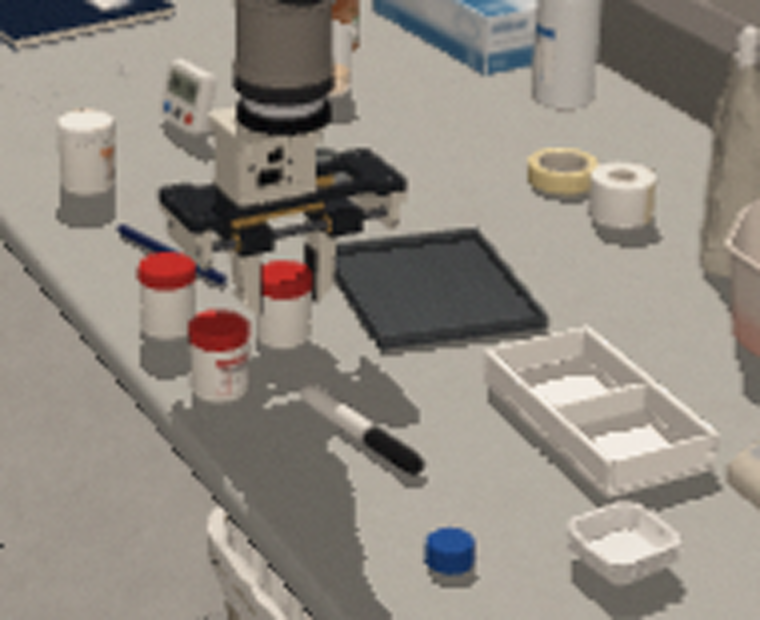

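```bash
python3 -m inch '0 0 15 0 0.3;0 0 30 0 0.3;0 0 35 0 0.3;12 -18 30 0 0.3;18 -26 20 0 0.3;18 -26 20 0 0.3;18 -26 20 0 0.3;18 -26 20 0 0.3' 15
python3 -m inch '18 -28 10 0 0.3;18 -28 0 0 0.3;18 -28 0 0 0.3;18 -26 0 0 0.3;7 -12 0 0 0.3;0 0 0 0 0.3;0 0 0 0 0.3;0 0 0 0 0.3'
python3 - <<'E'
from h import *
st(); v=grab("wrist"); cv2.imwrite("pics/w3.png",v["img"])
E
```

```text
time: 2.88
tool_pos: [0.5313, -0.1291, 0.4001]
tool_rot: [1.414, 1.57, -0.157]
contact_force: [1.5, 0.1, -1.0]
opening: 0.0472
time: 3.55
tool_pos: [0.6097, -0.2492, 0.4085]
tool_rot: [-2.369, 1.57, 2.344]
contact_force: [0.4, 0.1, -1.0]
opening: 0.047
t 3.55 pos [ 0.6097 -0.2492  0.4085] jaw(deg) 0.02 toolz [ 0.0003 -1.     -0.0008] x [-0.0008  0.0008 -1.    ] F [ 0.444   0.0519 -0.9782] open 0.047 q6 -0.505
```

View pics/w3.png

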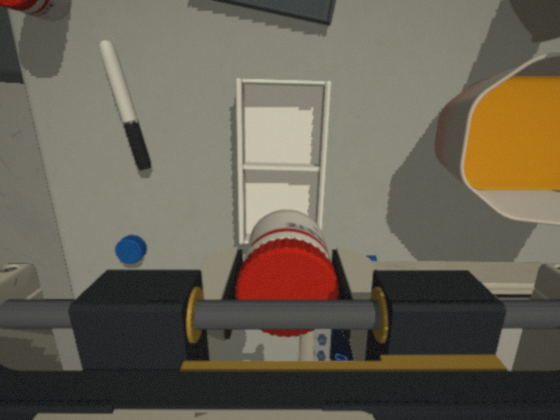

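```bash
python3 - <<'E'
from h import *
v=grab("wrist"); st(); np.save("pics/W3.npy",v["W"]); crop(v,220,60,350,260,3,"pics/w3c.png")
E
```

```text
t 3.65 pos [ 0.6097 -0.2488  0.4091] jaw(deg) 0.06 toolz [ 0.0011 -1.     -0.0002] x [ 0.      0.0002 -1.    ] F [ 0.7455 -0.6648 -0.0984] open 0.0472 q6 -0.505
```

View pics/w3c.png

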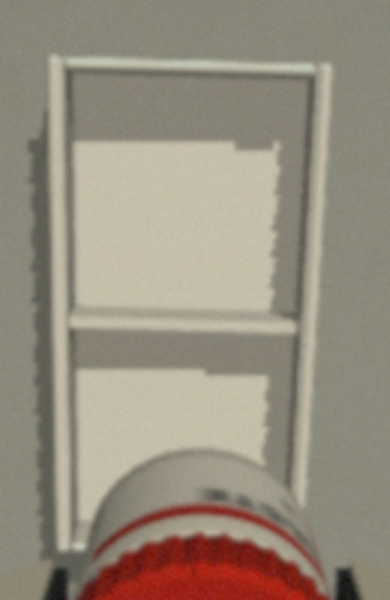

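```bash
python3 - <<'E'
from h import *
v=grab("wrist"); S=grab("scene")
p=lambda a,b:(220+a/3,60+b/3)
px=[p(49,57),p(331,66),p(60,550),p(66,320),p(300,326)]
P=plane(v,px,.03); print(P)
print(np.linalg.norm(P[1]-P[0]),np.linalg.norm(P[2]-P[0]),np.degrees(np.arctan2(*(P[1]-P[0])[[1,0]])),np.degrees(np.arctan2(*(P[0]-P[2])[[1,0]])))
s=lambda a,b:[170+a/2.9,150+b/2.9]
print(tri([(S,s(547,208)),(v,px[1])])); print(tri([(S,s(489,251)),(v,px[0])]))
print(proj(v,[[.4465,-.0055,.06]]))
E
```

```text
[[ 0.559  -0.1443  0.03  ]
 [ 0.6548 -0.147   0.03  ]
 [ 0.555  -0.3267  0.03  ]
 [ 0.5611 -0.2346  0.03  ]
 [ 0.6471 -0.2367  0.03  ]]
0.09584556981496052 0.18243921560524767 -1.639401442034664 88.74495088565196
(array([ 0.656 , -0.1462,  0.0187]), [np.float64(0.4), np.float64(0.4)])
(array([ 0.5587, -0.1453,  0.023 ]), [np.float64(1.5), np.float64(1.5)])
[[  84.0386 -106.6413]]
```

```bash
python3 -m inch '-7 -32 0 0 0.3;0 0 -40 0 0.3;0 0 -40 0 0.3;0 0 -40 0 0.3;0 0 -35 0 0.3;0 0 -20 0 0.3;0 0 0 0 0.3;0 0 0 0 0.3' 15
python3 -m inch '0 0 -10 0 0.3;0 0 -10 0 0.3;0 0 0 0 0.3;0 0 0 0 0.3'
python3 - <<'E'
from h import *
st(); v=grab("side"); crop(v,280,180,430,300,5,"pics/si4.png")
E
```

```text
time: 4.42
tool_pos: [0.603, -0.2815, 0.2335]
tool_rot: [-2.146, 1.569, 2.567]
contact_force: [-0.4, 0.8, 0.4]
opening: 0.0473
time: 4.75
tool_pos: [0.603, -0.282, 0.2141]
tool_rot: [1.098, 1.57, -0.472]
contact_force: [0.1, -0.0, -0.3]
opening: 0.0473
t 4.75 pos [ 0.603  -0.282   0.2141] jaw(deg) 0.0 toolz [ 0.0001 -1.      0.0002] x [ 0.0004 -0.0002 -1.    ] F [ 0.1475 -0.0127 -0.3327] open 0.0473 q6 -0.552
```

View pics/si4.png

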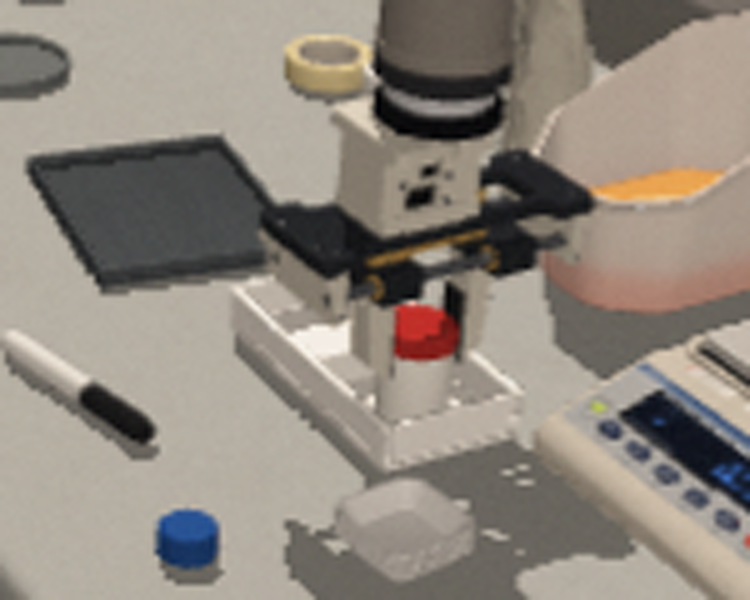

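```bash
python3 -m inch '0 0 -1 0 0.3;0 0 0 0 0.3;0 0 0 0 0.6;0 0 0 0 0.75;0 0 0 0 0.75;0 0 0 0 0.75;0 0 20 0 0.75;0 0 40 0 0.75' 15
python3 - <<'E'
from h import *
st(); v=grab("side"); crop(v,280,180,430,300,5,"pics/si5.png")
E
```

```text
time: 5.47
tool_pos: [0.6017, -0.2813, 0.2679]
tool_rot: [-2.126, 1.56, 2.586]
contact_force: [-0.4, -0.9, 0.2]
opening: 0.0685
t 5.47 pos [ 0.6017 -0.2813  0.2679] jaw(deg) -0.0 toolz [-0.0001 -1.     -0.0058] x [-0.0094  0.0058 -0.9999] F [-0.4136 -0.8539  0.2291] open 0.0685 q6 -0.552
```

View pics/si5.png

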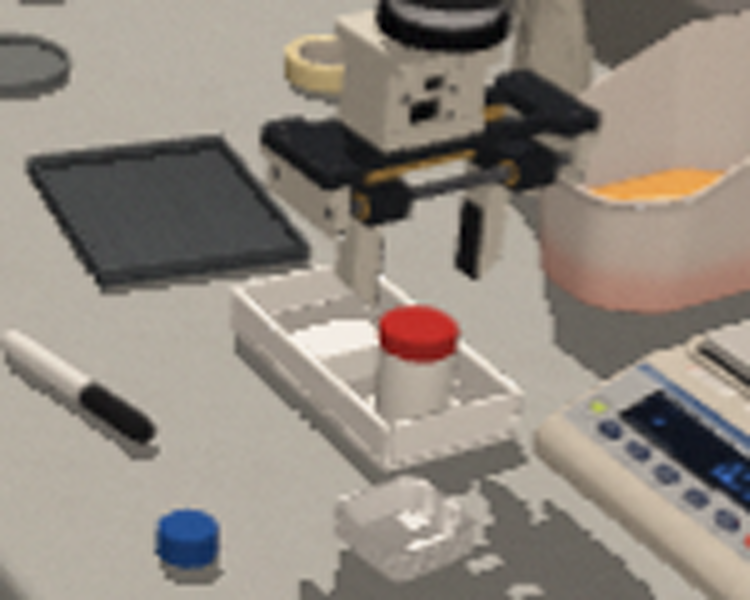

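```bash
python3 -m inch '0 0 40 0 0.9;0 5 35 0 0.9;-11 36 10 0 0.9;-11 38 2 0 0.9;-11 38 0 0 0.9;-11 38 0 0 0.9;-11 38 0 0 0.9;-11 38 0 0 0.9' 15
python3 -m inch '-11 38 0 0 0.9;-11 38 0 0 0.9;-12 38 0 0 0.9;-12 38 0 0 0.9;-12 38 0 0 0.9;-12 38 0 0 0.9;-12 38 0 0 0.9;-12 38 0 0 0.9'
python3 -m inch '-12 38 0 0 0.9;-12 38 0 0 0.9;-10 25 0 0 0.9;-7 15 0 0 0.9;0 9 0 0 0.9;0 0 0 0 0.9;0 0 0 0 0.9'
python3 - <<'E'
from h import *
st(); v=grab("wrist"); cv2.imwrite("pics/w6.png",v["img"])
E
```

```text
time: 6.18
tool_pos: [0.5361, -0.0494, 0.3601]
tool_rot: [1.445, 1.57, -0.126]
contact_force: [1.0, 0.4, 0.4]
opening: 0.0828
time: 6.85
tool_pos: [0.442, 0.2548, 0.3602]
tool_rot: [1.916, 1.569, 0.345]
contact_force: [0.5, -0.2, 0.4]
opening: 0.0826
time: 7.43
tool_pos: [0.4024, 0.3777, 0.3597]
tool_rot: [0.994, 1.57, -0.577]
contact_force: [-0.2, 0.3, -0.2]
opening: 0.0824
t 7.43 pos [0.4024 0.3777 0.3597] jaw(deg) 0.02 toolz [ 0.0003 -1.      0.0003] x [ 0.0004 -0.0003 -1.    ] F [-0.2211  0.2908 -0.226 ] open 0.0824 q6 0.615
```

View pics/w6.png

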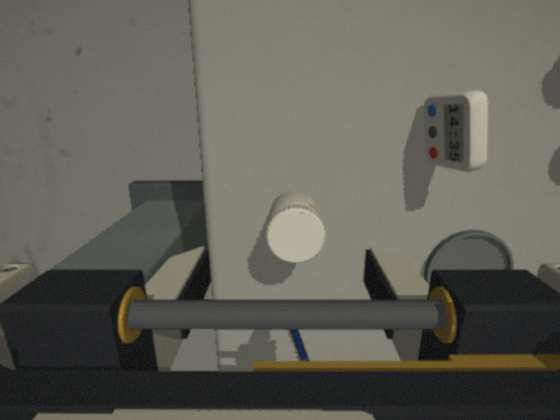

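```bash
python3 - <<'E'
from h import *
v=grab("wrist"); S=grab("scene"); D=grab("side"); st()
g=cv2.cvtColor(v["img"],cv2.COLOR_BGR2GRAY); m=(g>175).astype(np.uint8); m=cv2.morphologyEx(m,cv2.MORPH_OPEN,np.ones((5,5)))
n,l,s,c=cv2.connectedComponentsWithStats(m); i=l[240,296]; print(s[i],c[i])
crop(v,250,170,350,280,5,"pics/w6c.png"); crop(S,170,165,210,205,10,"pics/s6c.png")
for px in [(295.5,233.5)]:
    P=plane(v,[px,(px[0]-29,px[1]),(px[0]+29,px[1])],.068); print(P)
E
```

```text
t 7.63 pos [0.4027 0.377  0.3598] jaw(deg) -0.1 toolz [-0.0017 -1.      0.0002] x [ 0.0001 -0.0002 -1.    ] F [-0.6305 -0.133  -0.3527] open 0.0827 q6 0.615
[     0      0    560    420 235081] [279.3992 209.557 ]
[[0.411  0.3482 0.068 ]
 [0.3853 0.3482 0.068 ]
 [0.4368 0.3482 0.068 ]]
```

View pics/w6c.png

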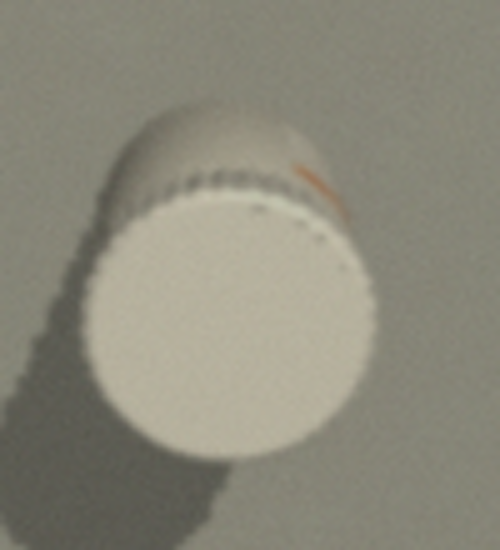

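View pics/s6c.png

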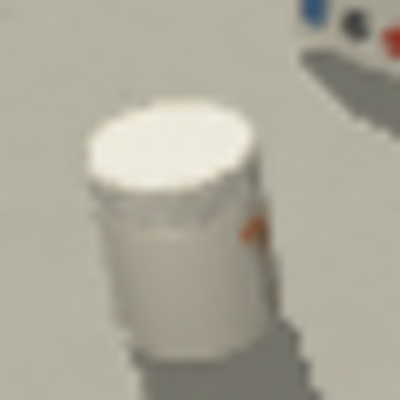

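```bash
python3 - <<'E'
from h import *
v=grab("wrist"); S=grab("scene"); D=grab("side"); st()
print(tri([(v,(296.4,235)),(S,(187.2,179.7))]),tri([(v,(296.4,235)),(D,(226.7,180.2))]), plane(v,[(296.4,235)],.068))
E
```

```text
t 7.78 pos [0.4024 0.3774 0.3598] jaw(deg) -0.07 toolz [-0.0012 -1.      0.    ] x [ 0.0002 -0.     -1.    ] F [-0.0557  0.5406 -0.1708] open 0.0828 q6 0.616
(array([0.4112, 0.3445, 0.0621]), [np.float64(1.0), np.float64(1.0)]) (array([0.4133, 0.3448, 0.065 ]), [np.float64(1.4), np.float64(1.4)]) [[0.4119 0.3465 0.068 ]]
```

```bash
python3 -m inch '10 -32 0 0 0.9;0 0 -35 0 0.9;0 0 -35 0 0.9;0 0 -35 0 0.9;0 0 -25 0 0.9;0 0 -19 0 0.9;0 0 0 0 0.9;0 0 0 0 0.9' 15
python3 -m inch '0 0 0 0 0.3;0 0 0 0 0.3;0 0 0 0 0.3;0 0 0 0 0.3;0 0 0 0 0.3'
python3 - <<'E'
from h import *
st(); v=grab("side"); crop(v,180,120,310,240,5,"pics/si7.png")
E
```

```text
time: 8.45
tool_pos: [0.4121, 0.3457, 0.2104]
tool_rot: [-0.982, 1.569, -2.554]
contact_force: [0.2, -0.0, 0.5]
opening: 0.0823
time: 8.87
tool_pos: [0.4121, 0.3461, 0.2115]
tool_rot: [2.092, 1.569, 0.522]
contact_force: [-1.1, 0.2, 0.6]
opening: 0.0537
t 8.87 pos [0.4121 0.3461 0.2115] jaw(deg) 0.0 toolz [ 0.     -1.     -0.0007] x [ 0.0012  0.0007 -1.    ] F [-1.1121  0.2018  0.6049] open 0.0537 q6 0.556
```

View pics/si7.png

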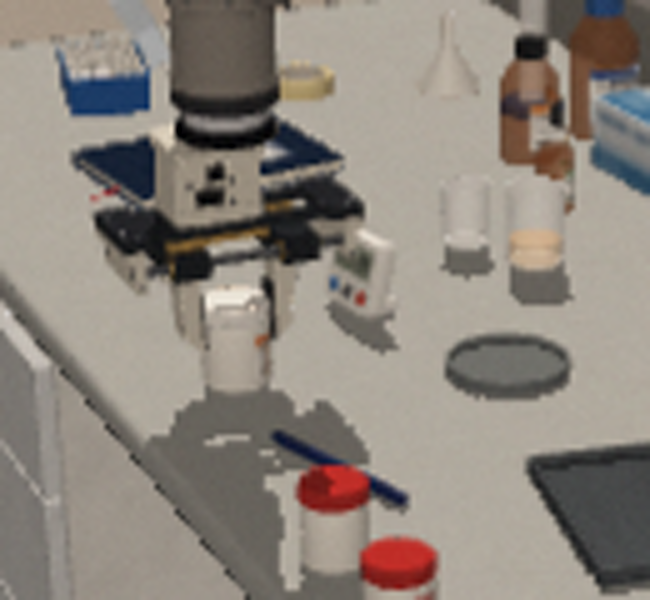

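```bash
python3 -m inch '0 0 15 0 0.3;0 0 35 0 0.3;0 0 40 0 0.3;13 -26 25 0 0.3;13 -36 4 0 0.3;13 -36 0 0 0.3;13 -36 0 0 0.3;13 -36 0 0 0.3' 15
python3 -m inch '13 -36 0 0 0.3;13 -36 0 0 0.3;13 -36 0 0 0.3;13 -36 0 0 0.3;13 -36 0 0 0.3;13 -36 0 0 0.3;13 -36 0 0 0.3;13 -36 0 0 0.3'
python3 -m inch '13 -36 0 0 0.3;13 -30 0 0 0.3;-1 -14 0 0 0.3;0 0 0 0 0.3;0 0 0 0 0.3;0 0 -40 0 0.3;0 0 -30 0 0.3;0 0 0 0 0.3'
python3 - <<'E'
from h import *
st(); v=grab("side"); crop(v,280,180,430,300,5,"pics/si8.png")
v=grab("wrist"); cv2.imwrite("pics/w8.png",v["img"])
E
```

```text
time: 9.58
tool_pos: [0.4771, 0.1745, 0.3303]
tool_rot: [1.691, 1.57, 0.121]
contact_force: [1.2, 0.5, -0.1]
opening: 0.0533
time: 10.25
tool_pos: [0.5812, -0.1139, 0.3298]
tool_rot: [1.984, 1.571, 0.413]
contact_force: [0.7, 0.2, -0.1]
opening: 0.0533
time: 10.92
tool_pos: [0.6039, -0.1893, 0.2539]
tool_rot: [-2.029, 1.559, 2.685]
contact_force: [-1.1, 0.4, -0.8]
opening: 0.0536
t 10.92 pos [ 0.6039 -0.1893  0.2539] jaw(deg) 0.1 toolz [ 0.0017 -1.     -0.0053] x [-0.0107  0.0053 -0.9999] F [-1.1287  0.4494 -0.8147] open 0.0536 q6 -0.427
```

View pics/si8.png

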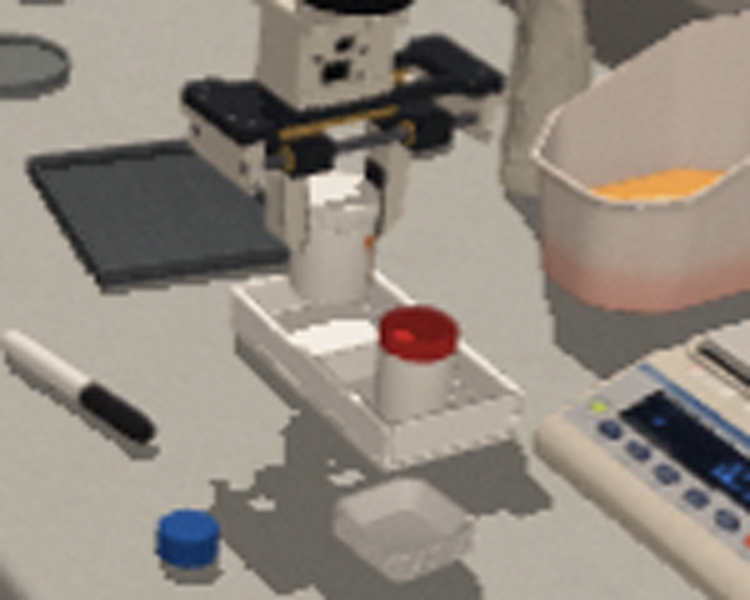

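View pics/w8.png

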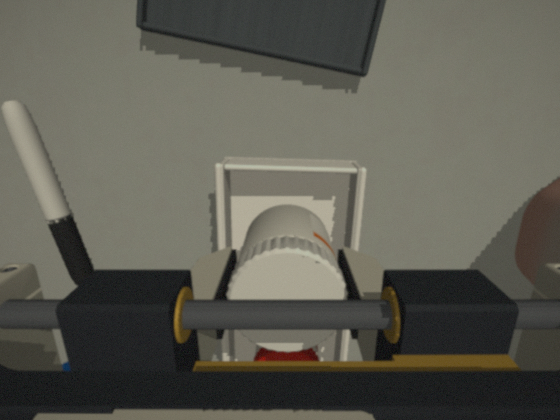

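```bash
python3 -m inch '0 0 -20 0 0.3;0 0 -15 0 0.3;0 0 -9 0 0.3;0 0 -1 0 0.3;0 0 0 0 0.3;0 0 0 0 0.3' 15
python3 -m inch '0 0 0 0 0.6;0 0 0 0 0.8;0 0 0 0 0.8;0 0 0 0 0.8;0 0 20 0 0.8;0 0 40 0 0.8;0 0 40 0 0.8;0 0 25 0 0.8'
python3 - <<'E'
from h import *
st(); v=grab("side"); crop(v,280,180,430,300,5,"pics/si9.png")
E
```

```text
time: 11.52
tool_pos: [0.6065, -0.192, 0.2164]
tool_rot: [1.176, 1.568, -0.395]
contact_force: [-0.1, 0.2, -0.2]
opening: 0.0533
time: 12.18
tool_pos: [0.6063, -0.1921, 0.3439]
tool_rot: [1.155, 1.566, -0.416]
contact_force: [0.3, -0.0, 0.5]
opening: 0.0732
t 12.18 pos [ 0.6063 -0.1921  0.3439] jaw(deg) -0.0 toolz [-0.     -1.      0.0019] x [ 0.0042 -0.0019 -1.    ] F [ 0.255  -0.0276  0.5258] open 0.0732 q6 -0.427
```

View pics/si9.png

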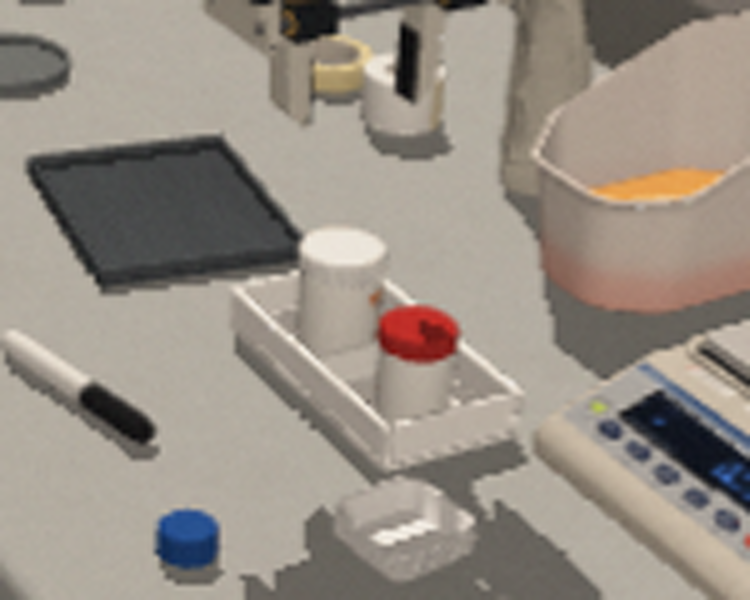

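```bash
python3 -m inch '-38 4 0 0 0.8;-38 4 0 0 0.8;-38 4 0 0.08 0.6;-38 4 0 0.08 0.6;-21 0 0 0.08 0.6;0 0 0 0 0.6;0 0 0 0 0.6;0 0 0 0 0.6' 10
python3 - <<'E'
from h import *
st(); v=grab("wrist"); cv2.imwrite("pics/w10.png",v["img"])
E
```

```text
time: 12.9
tool_pos: [0.4337, -0.1763, 0.3401]
tool_rot: [0.918, 1.569, -0.415]
contact_force: [0.8, 0.3, 0.3]
opening: 0.055
t 12.9 pos [ 0.4337 -0.1763  0.3401] jaw(deg) 13.66 toolz [ 0.2362 -0.9717  0.0011] x [ 0.0016 -0.0007 -1.    ] F [0.8325 0.3384 0.3399] open 0.055 q6 -0.789
```

View pics/w10.png

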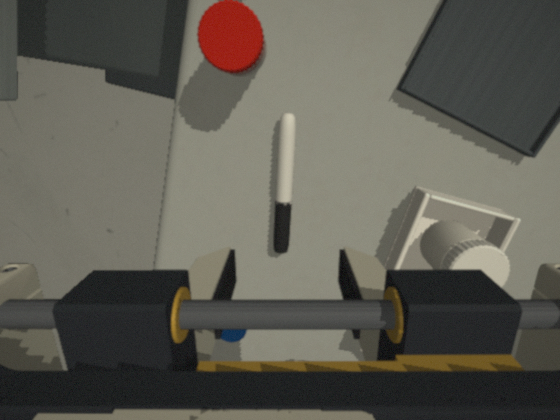

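```bash
python3 - <<'E'
from h import *
v=grab("wrist"); st()
E=plane(v,[(288,113),(281.5,252),(285.5,165)],.0085); print(E, np.linalg.norm(E[0]-E[1]),(E[0]+E[1])/2, np.degrees(np.arctan2(*(E[0]-E[1])[[1,0]])))
print(proj(v,[[.433,-.176,.0085]]))
S=grab("scene"); s=lambda a,b:[170+a/2.9,150+b/2.9]
print(tri([(v,(288,113)),(S,s(360,322))]),tri([(v,(281.5,252)),(S,s(493,380))]))
E
```

```text
t 13.0 pos [ 0.4339 -0.1762  0.3397] jaw(deg) 13.72 toolz [ 0.2372 -0.9715  0.0004] x [ 0.0008 -0.0003 -1.    ] F [-0.3624 -0.3365 -0.0195] open 0.0549 q6 -0.789
[[ 0.4188 -0.1054  0.0085]
 [ 0.4453 -0.2421  0.0085]
 [ 0.4278 -0.1524  0.0085]] 0.13920631030557365 [ 0.4321 -0.1738  0.0085] 100.99131957638518
[[284.9214 189.5415]]
(array([ 0.4199, -0.1068,  0.0011]), [np.float64(1.5), np.float64(1.5)]) (array([ 0.4446, -0.2422,  0.0066]), [np.float64(1.2), np.float64(1.2)])
```

```bash
python3 -m inch '-1 2 -38 -0.047 0.5;0 0 -40 0 0.5;0 0 -35 0 0.5;0 0 -25 0 0.5;0 0 -15 0 0.5;0 0 -6 0 0.5;0 0 0 0 0.5;0 0 0 0 0.5' 10
python3 -m inch '0 0 0 0 0.1;0 0 0 0 0.1;0 0 0 0 0.1;0 0 0 0 0.1;0 0 0 0 0.1;0 0 0 0 0.1'
python3 - <<'E'
from h import *
st(); v=grab("side"); crop(v,250,180,400,300,5,"pics/si11.png")
E
```

```text
time: 13.72
tool_pos: [0.4326, -0.1741, 0.1806]
tool_rot: [1.166, 1.571, -0.212]
contact_force: [-0.3, 0.4, -0.2]
opening: 0.0461
time: 14.22
tool_pos: [0.4321, -0.174, 0.181]
tool_rot: [0.913, 1.57, -0.465]
contact_force: [-0.4, -0.1, 0.8]
opening: 0.0161
t 14.22 pos [ 0.4321 -0.174   0.181 ] jaw(deg) 11.06 toolz [ 0.1918 -0.9814  0.0004] x [ 0.0006 -0.0003 -1.    ] F [-0.3656 -0.132   0.7736] open 0.0161 q6 -0.741
```

View pics/si11.png

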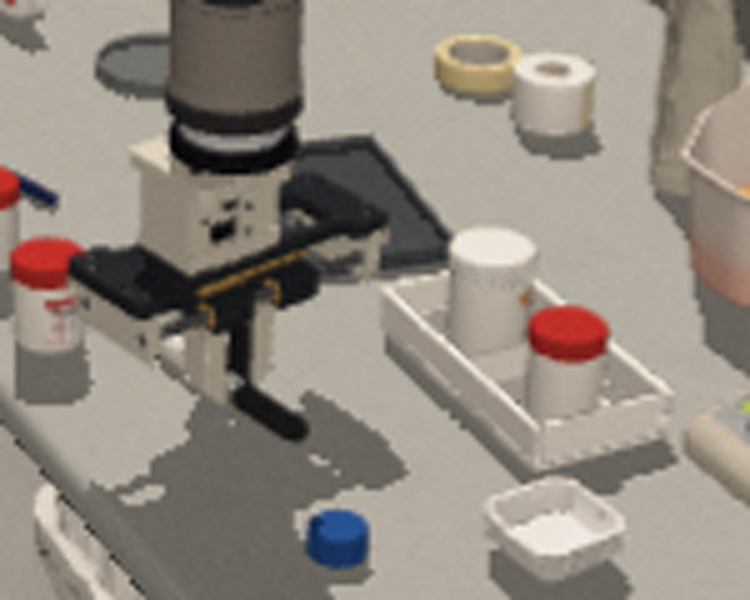

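```bash
python3 -m inch '0 0 20 0 0.1;0 0 40 0 0.1;0 0 40 0 0.1;20 20 25 0 0.1;20 20 25 -0.1 0.1;24 24 20 -0.1 0.1;26 26 15 -0.1 0.1;26 26 14 -0.081 0.1' 10
python3 -m inch '26 26 0 0 0.1;26 26 0 0 0.1;0 6 0 0 0.1;0 0 0 0 0.1;0 0 0 0 0.1;0 0 0 0 0.1'
python3 - <<'E'
from h import *
st(); v=grab("wrist"); cv2.imwrite("pics/w12.png",v["img"])
E
```

```text
time: 14.93
tool_pos: [0.5487, -0.0568, 0.3815]
tool_rot: [1.479, 1.569, -0.286]
contact_force: [0.6, -1.0, -0.5]
opening: 0.0161
time: 15.43
tool_pos: [0.5994, -0.0009, 0.3796]
tool_rot: [-1.003, 1.57, -2.763]
contact_force: [0.6, -0.5, -0.7]
opening: 0.016
t 15.43 pos [ 0.5994 -0.0009  0.3796] jaw(deg) -10.82 toolz [-0.1877 -0.9822  0.0005] x [-0.0009 -0.0004 -1.    ] F [ 0.5659 -0.4852 -0.7225] open 0.016 q6 0.06
```

View pics/w12.png

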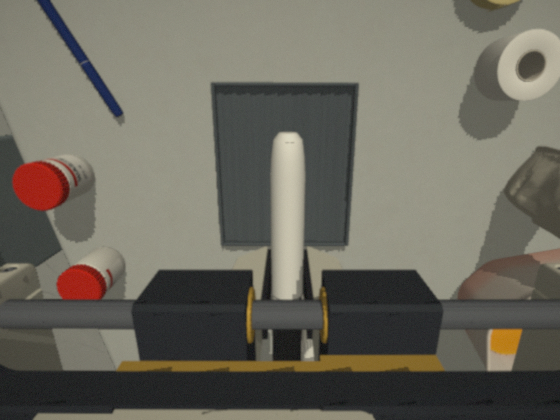

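```bash
python3 - <<'E'
from h import *
v=grab("wrist"); st(); S=grab("scene");D=grab("side")
P=plane(v,[(212,84),(357.5,84),(347.5,248),(222,248.5)],.012); print(P,P.mean(0))
for i in range(4): print(np.linalg.norm(P[i]-P[i-1]),np.degrees(np.arctan2(*(P[i]-P[i-1])[[1,0]])))
s=lambda a,b:[170+a/2.9,150+b/2.9]; d=lambda a,b:[205+a/4,150+b/4]
print(tri([(v,(357.5,84)),(S,s(394,120)),(D,d(478,231))]),tri([(v,(212,84)),(S,s(290,165)),(D,d(323,246))]))
v2=v["img"]; crop(v,60-60,0,160,140,4,"pics/w12c.png")
E=plane(v,[(38,0),(121,116)],.005); print(E)
E
```

```text
t 15.53 pos [ 0.5994 -0.0012  0.3799] jaw(deg) -10.86 toolz [-0.1885 -0.9821  0.0003] x [-0.0002 -0.0002 -1.    ] F [-0.7027 -0.4048  0.3088] open 0.0164 q6 0.06
[[ 0.5459  0.1101  0.012 ]
 [ 0.6874  0.0831  0.012 ]
 [ 0.6541 -0.0918  0.012 ]
 [ 0.5114 -0.065   0.012 ]] [0.5997 0.0091 0.012 ]
0.1785503652116453 78.8702091038736
0.14405554169008317 -10.837842592330539
0.1779663740540197 -100.7756569088419
0.14515965455180882 169.3917908912671
(array([0.6892, 0.0835, 0.0038]), [np.float64(0.4), np.float64(3.2), np.float64(3.3)]) (array([0.5451, 0.1095, 0.0064]), [np.float64(1.1), np.float64(3.8), np.float64(3.4)])
[[0.402  0.2144 0.005 ]
 [0.4435 0.0984 0.005 ]]
```

```bash
python3 -m inch '-22 13 0 0 0.1;0 0 -40 0 0.1;0 0 -40 0 0.1;0 0 -40 0 0.1;0 0 -35 0 0.1;0 0 -20 0 0.1;0 0 -12 0 0.1;0 0 0 0 0.1' 10
python3 -m inch '0 0 -7 0 0.1;0 0 -1 0 0.1;0 0 0 0 0.1;0 0 0 0 0.1;0 0 0 0 0.1'
python3 - <<'E'
from h import *
st(); v=grab("side"); crop(v,250,150,400,270,5,"pics/si13.png")
E
```

```text
time: 16.3
tool_pos: [0.5772, 0.0125, 0.1905]
tool_rot: [-1.476, 1.566, 3.047]
contact_force: [-0.7, 0.2, -0.1]
opening: 0.0163
time: 16.72
tool_pos: [0.5783, 0.013, 0.1858]
tool_rot: [1.639, 1.569, -0.119]
contact_force: [0.2, 0.1, -0.8]
opening: 0.0165
t 16.72 pos [0.5783 0.013  0.1858] jaw(deg) -10.77 toolz [-0.1868 -0.9824 -0.0001] x [ 0.0021 -0.0002 -1.    ] F [ 0.2161  0.1459 -0.7517] open 0.0165 q6 0.078
```

View pics/si13.png

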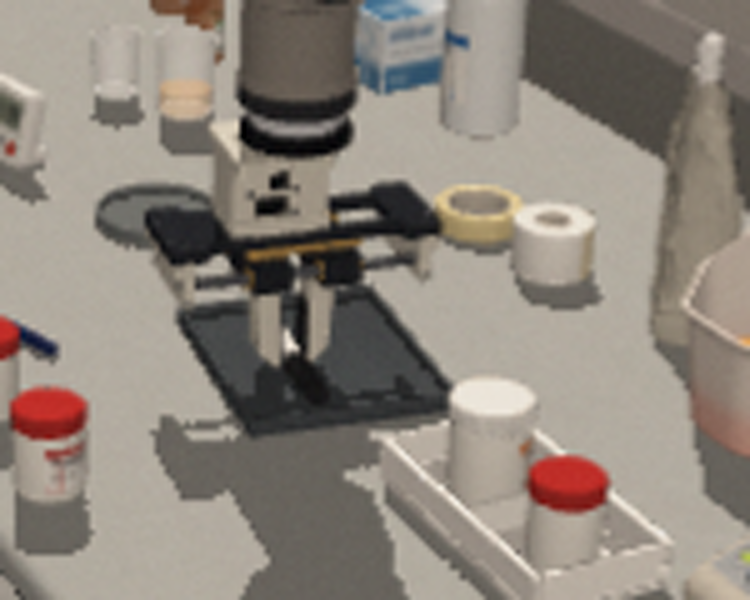

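```bash
python3 -m inch '0 0 0 0 0.22;0 0 0 0 0.28;0 0 0 0 0.33;0 0 0 0 0.33;0 0 10 0 0.33;0 0 30 0 0.33;0 0 40 0 0.33;0 0 40 0 0.33' 10
python3 -m inch '0 0 35 0 0.33;-10 20 20 0 0.4;0 0 0 0 0.4;0 0 0 0 0.4;0 0 0 0 0.4'
python3 - <<'E'
from h import *
st(); v=grab("wrist"); cv2.imwrite("pics/w14.png",v["img"])
E
```

```text
time: 17.43
tool_pos: [0.5776, 0.013, 0.306]
tool_rot: [-1.494, 1.569, 3.031]
contact_force: [1.8, -0.3, 0.0]
opening: 0.0307
time: 17.85
tool_pos: [0.5677, 0.0329, 0.3591]
tool_rot: [-1.182, 1.57, -2.94]
contact_force: [-0.1, 0.1, 0.1]
opening: 0.037
t 17.85 pos [0.5677 0.0329 0.3591] jaw(deg) -10.75 toolz [-0.1865 -0.9825  0.0004] x [-0.0011 -0.0002 -1.    ] F [-0.1459  0.1342  0.0691] open 0.037 q6 0.111
```

View pics/w14.png

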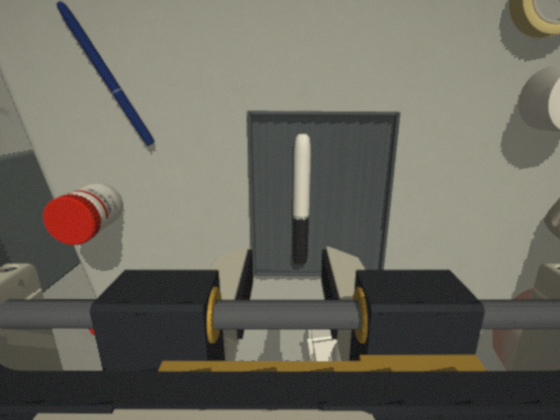

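```bash
python3 - <<'E'
from h import *
v=grab("wrist"); st()
E=plane(v,[(61.5,3),(152,144)],.0055); print(E, np.linalg.norm(E[0]-E[1]),(E[0]+E[1])/2, np.degrees(np.arctan2(*(E[0]-E[1])[[1,0]])))
E
```

```text
t 17.95 pos [0.5679 0.0326 0.3582] jaw(deg) -10.79 toolz [-0.1871 -0.9823  0.0006] x [-0.0028 -0.     -1.    ] F [ 0.5521 -1.0601 -0.5468] open 0.0369 q6 0.111
[[0.4021 0.2337 0.0055]
 [0.443  0.0994 0.0055]] 0.14044149302852513 [0.4226 0.1666 0.0055] 106.94280429693869
```

```bash
python3 -m inch '-27 25 0 0.121 0.4;-27 25 0 0.121 0.4;-27 25 0 0.121 0.4;-27 25 -5 0.122 0.4;-27 25 -5 0 0.4;-10 9 -10 0 0.4;0 0 0 0 0.4;0 0 0 0 0.4' 10
python3 - <<'E'
from h import *
st(); v=grab("wrist"); cv2.imwrite("pics/w15.png",v["img"])
E
```

```text
time: 18.62
tool_pos: [0.4229, 0.1671, 0.3388]
tool_rot: [-1.488, 1.569, -2.761]
contact_force: [0.0, 0.2, 0.5]
opening: 0.0367
t 18.62 pos [0.4229 0.1671 0.3388] jaw(deg) 17.09 toolz [ 0.2938 -0.9559  0.0002] x [-0.002  -0.0008 -1.    ] F [0.0003 0.2462 0.4966] open 0.0367 q6 -0.091
```

View pics/w15.png

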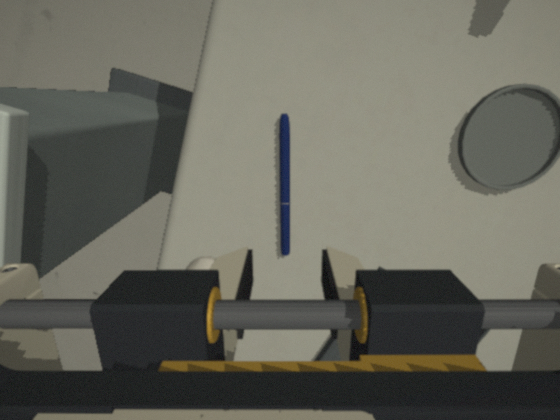

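```bash
python3 - <<'E'
from h import *
v=grab("wrist"); st(); S=grab("scene")
E=plane(v,[(284.3,113.5),(286,255.5)],.0055); print(E, np.linalg.norm(E[0]-E[1]),(E[0]+E[1])/2, np.degrees(np.arctan2(*(E[0]-E[1])[[1,0]])))
s=lambda a,b:[170+a/2.9,150+b/2.9]
print(tri([(v,(284.3,113.5)),(S,s(111,180))]),tri([(v,(286,255.5)),(S,s(224,214))]))
print(plane(v,[(512,136),(459,138),(512,84),(512,190)],.01))
crop(v,440,70,560,200,5,"pics/w15c.png")
E
```

```text
t 18.72 pos [0.4241 0.1664 0.3396] jaw(deg) 16.97 toolz [ 0.2919 -0.9564  0.0004] x [ 0.0002 -0.0003 -1.    ] F [0.7673 0.4977 0.0902] open 0.0369 q6 -0.09
[[0.4008 0.2349 0.0055]
 [0.4443 0.0979 0.0055]] 0.1437524232774622 [0.4226 0.1664 0.0055] 107.61129621832079
(array([ 0.4004,  0.2349, -0.0042]), [np.float64(0.6), np.float64(0.6)]) (array([0.4425, 0.0977, 0.0021]), [np.float64(2.6), np.float64(2.6)])
[[0.6079 0.2779 0.01  ]
 [0.5617 0.2617 0.01  ]
 [0.5857 0.3183 0.01  ]
 [0.6335 0.2317 0.01  ]]
```

View pics/w15c.png

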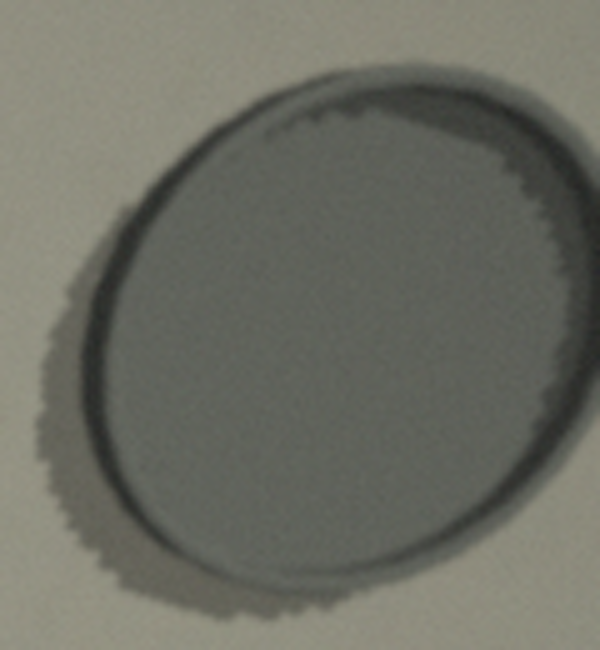

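```bash
python3 -m inch '0 0 -38 0.005 0.4;0 0 -40 0 0.4;0 0 -35 0 0.4;0 0 -25 0 0.4;0 0 -15 0 0.4;0 0 -7 0 0.4;0 0 0 0 0.4;0 0 0 0 0.4' 10
python3 -m inch '0 0 0 0 0.04;0 0 0 0 0.04;0 0 0 0 0.04;0 0 0 0 0.04;0 0 0 0 0.04;0 0 0 0 0.04'
python3 - <<'E'
from h import *
st(); v=grab("side"); crop(v,180,130,330,250,5,"pics/si16.png")
E
```

```text
time: 19.43
tool_pos: [0.424, 0.1665, 0.1799]
tool_rot: [1.361, 1.57, 0.091]
contact_force: [-0.4, 0.5, -0.1]
opening: 0.0366
time: 19.93
tool_pos: [0.4231, 0.167, 0.1799]
tool_rot: [1.333, 1.57, 0.064]
contact_force: [-0.2, -0.9, 1.9]
opening: 0.0103
t 19.93 pos [0.4231 0.167  0.1799] jaw(deg) 17.31 toolz [ 0.2975 -0.9547  0.0001] x [ 0.0006  0.     -1.    ] F [-0.2171 -0.8506  1.8505] open 0.0103 q6 -0.095
```

View pics/si16.png

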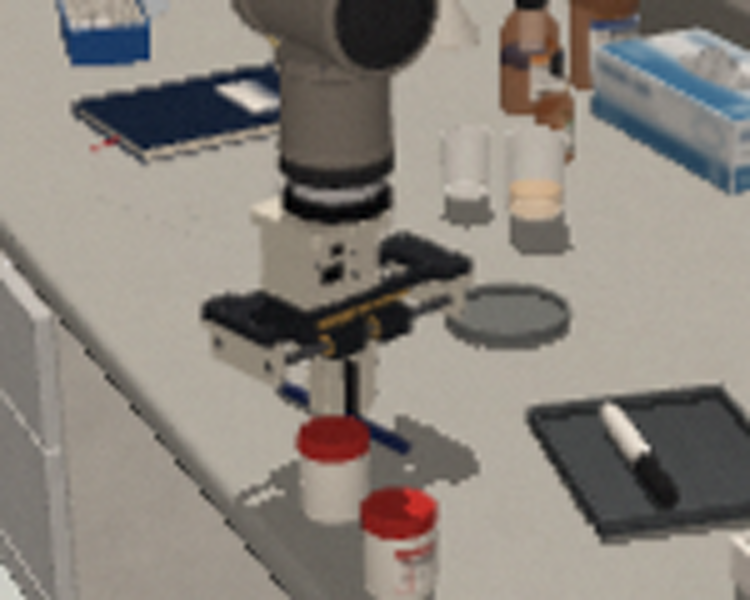

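```bash
python3 -m inch '0 0 20 0 0.04;0 0 40 0 0.04;0 0 40 0 0.04;20 -16 25 -0.1 0.04;24 -19 25 -0.1 0.04;26 -21 20 -0.1 0.04;28 -22 10 -0.1 0.04;30 -24 0 -0.092 0.04' 10
python3 -m inch '30 -24 0 0 0.04;30 -24 0 0 0.04;16 -13 0 0 0.04;0 0 0 0 0.04;0 0 0 0 0.04;0 0 0 0 0.04'
python3 - <<'E'
from h import *
st(); v=grab("wrist"); cv2.imwrite("pics/w17.png",v["img"])
E
```

```text
time: 20.65
tool_pos: [0.5521, 0.0643, 0.363]
tool_rot: [1.787, 1.565, 0.022]
contact_force: [0.8, 1.4, -0.5]
opening: 0.0096
time: 21.15
tool_pos: [0.6264, 0.0045, 0.3593]
tool_rot: [-1.692, 1.569, 2.831]
contact_force: [0.1, 0.3, 0.7]
opening: 0.0095
t 21.15 pos [0.6264 0.0045 0.3593] jaw(deg) -10.87 toolz [-0.1887 -0.982  -0.0002] x [-0.0015  0.0005 -1.    ] F [0.0764 0.2773 0.6568] open 0.0095 q6 0.075
```

View pics/w17.png

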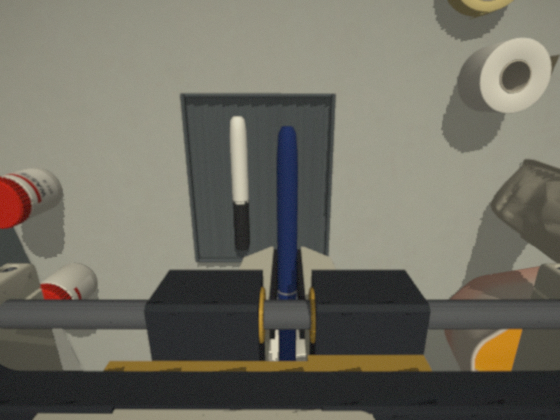

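```bash
python3 - <<'E'
from h import *
v=grab("wrist"); P=plane(v,[(237.5,117),(242,250)],.012); T=plane(v,[(182,95),(335,95),(328,257),(197,263)],.012)
c=np.array([.6,.009]); ex=np.array([.982,-.189]);ey=np.array([.189,.982])
for q in list(P)+list(T): print(1000*np.array([(q[:2]-c)@ex,(q[:2]-c)@ey]))
E
python3 -m inch '0 0 -40 0 0.04;0 0 -40 0 0.04;0 0 -40 0 0.04;0 0 -30 0 0.04;0 0 -15 0 0.04;0 0 -6 0 0.04;0 0 0 0 0.04;0 0 0 0 0.04' 10
python3 -m inch '0 0 -4 0 0.04;0 0 -1 0 0.04;0 0 0 0 0.04;0 0 0 0 0.04;0 0 0 0 0.04'
python3 - <<'E'
from h import *
st(); v=grab("side"); crop(v,250,150,400,270,5,"pics/si18.png")
E
```

```text
[-20.4326  69.5884]
[-21.8258 -70.573 ]
[-71.8376  89.6149]
[72.2329 89.7174]
[ 72.3292 -78.9181]
[-72.2816 -86.4493]
time: 21.92
tool_pos: [0.6273, 0.0045, 0.19]
tool_rot: [1.64, 1.569, -0.12]
contact_force: [0.8, 0.4, -0.2]
opening: 0.0098
time: 22.33
tool_pos: [0.6271, 0.004, 0.1842]
tool_rot: [1.618, 1.57, -0.142]
contact_force: [-0.5, -0.1, -0.9]
opening: 0.0097
t 22.33 pos [0.6271 0.004  0.1842] jaw(deg) -10.89 toolz [-0.1889 -0.982  -0.    ] x [ 0.0008 -0.0001 -1.    ] F [-0.4595 -0.0623 -0.8875] open 0.0097 q6 0.074
```

View pics/si18.png

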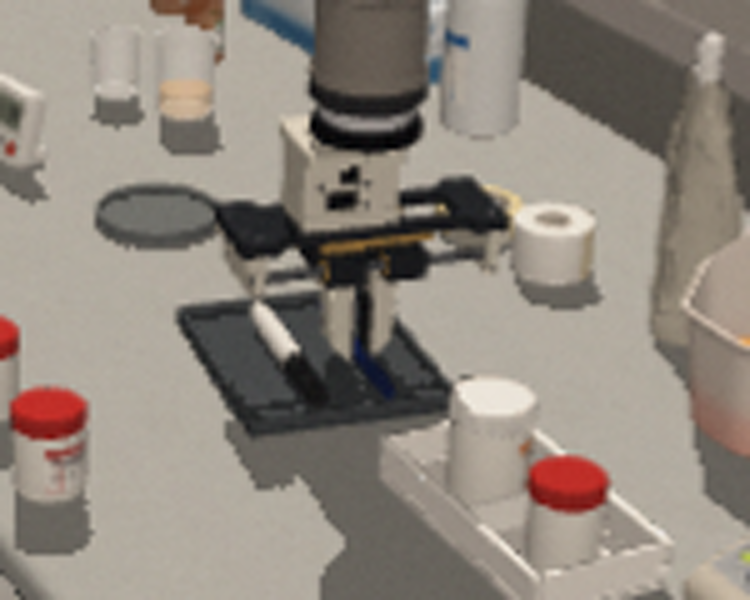

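```bash
python3 -m inch '0 0 0 0 0.15;0 0 0 0 0.22;0 0 0 0 0.27;0 0 0 0 0.27;0 0 10 0 0.27;0 0 30 0 0.27;0 0 40 0 0.27;0 0 40 0 0.27' 10
python3 -m inch '0 0 35 0 0.4;-15 10 20 0 0.5;0 0 0 0 0.6;0 0 0 0 0.7;0 0 0 0 0.7'
python3 - <<'E'
from h import *
st(); v=grab("wrist"); cv2.imwrite("pics/w19.png",v["img"])
E
```

```text
time: 23.05
tool_pos: [0.6266, 0.0041, 0.305]
tool_rot: [-1.506, 1.569, 3.016]
contact_force: [2.1, -0.6, 0.3]
opening: 0.0246
time: 23.47
tool_pos: [0.6118, 0.014, 0.3581]
tool_rot: [-1.296, 1.57, -3.057]
contact_force: [0.2, -0.0, 0.0]
opening: 0.0534
t 23.47 pos [0.6118 0.014  0.3581] jaw(deg) -10.88 toolz [-0.1887 -0.982   0.0003] x [-0.001  -0.0001 -1.    ] F [ 0.1572 -0.0395  0.005 ] open 0.0534 q6 0.088
```

View pics/w19.png

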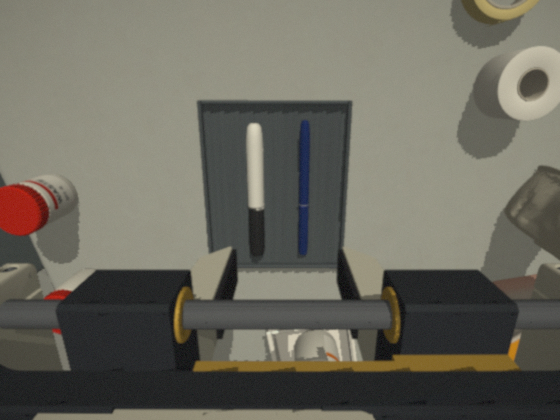

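```bash
python3 -m inch '-18 -32 0 0.05 0.6;-20 -36 0 0.05 0.6;-20 -36 0 0.05 0.6;-20 -36 0 0.04 0.6;-20 -36 0 0 0.6;-20 -36 0 0 0.6;-20 -36 0 0 0.6;-20 -36 0 0 0.6' 8
python3 -m inch '-20 -36 0 0 0.6;-20 -36 -9 0 0.6;-5 -5 -10 0 0.6;0 0 0 0 0.6;0 0 0 0 0.6;0 0 0 0 0.6'
python3 - <<'E'
from h import *
st(); v=grab("wrist"); cv2.imwrite("pics/w20.png",v["img"])
h=mask(v,(100,120,30),(130,255,255)); print(blobs(h)); crop(v,240,140,340,240,6,"pics/w20c.png")
E
```

```text
time: 24.18
tool_pos: [0.4527, -0.2718, 0.3571]
tool_rot: [-2.248, 1.568, 2.465]
contact_force: [0.8, 0.4, 0.4]
opening: 0.055
time: 24.68
tool_pos: [0.4099, -0.3457, 0.3393]
tool_rot: [-2.735, 1.569, 1.978]
contact_force: [0.0, 0.6, -0.9]
opening: 0.0549
t 24.68 pos [ 0.4099 -0.3457  0.3393] jaw(deg) 0.05 toolz [ 0.0008 -1.     -0.0015] x [-0.0006  0.0015 -1.    ] F [ 0.0461  0.5965 -0.9306] open 0.0549 q6 -0.845
[([287.9, 190.1], [271, 172, 35, 37, 958])]
```

View pics/w20.png

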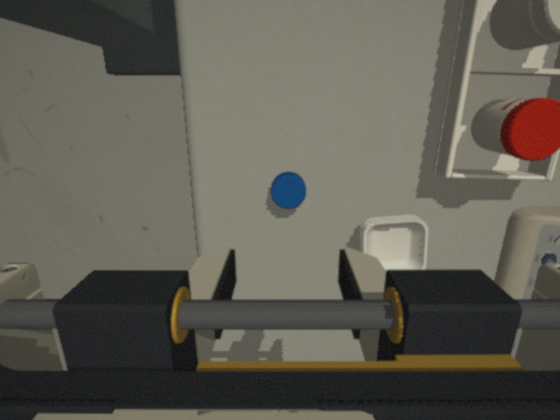

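View pics/w20c.png

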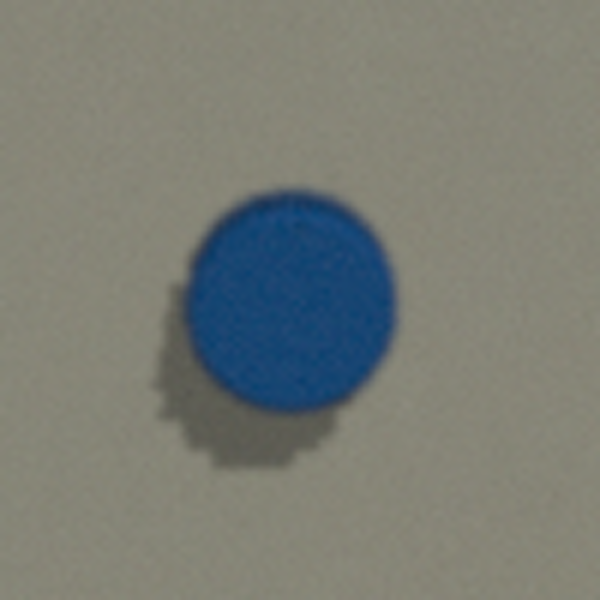

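```bash
python3 - <<'E'
from h import *
v=grab("wrist"); st(); S=grab("scene"); D=grab("side")
print(plane(v,[(288.5,190.8),(271.2,190.8),(305.8,190.8)],.017)); print(tri([(v,(288.3,190.3)),(S,(367.4,312.8)),(D,(317.1,287.2))]))
print(proj(v,[[.409,-.347,.017]]))
E
```

```text
t 24.78 pos [ 0.4102 -0.3454  0.34  ] jaw(deg) 0.12 toolz [ 0.0021 -1.     -0.0001] x [ 0.0004  0.0001 -1.    ] F [ 0.9129 -0.0957  0.2407] open 0.0548 q6 -0.845
[[ 0.4124 -0.3433  0.017 ]
 [ 0.396  -0.3433  0.017 ]
 [ 0.4289 -0.3433  0.017 ]]
(array([ 0.4113, -0.3455,  0.0065]), [np.float64(1.0), np.float64(2.3), np.float64(1.7)])
[[284.8902 194.5436]]
```

```bash
python3 -m inch '3 3 -36 0 0.6;0 0 -40 0 0.6;0 0 -35 0 0.6;0 0 -25 0 0.6;0 0 -14 0 0.6;0 0 -5 0 0.6;0 0 0 0 0.6;0 0 0 0 0.6' 8
python3 -m inch '0 0 0 0 0.2;0 0 0 0 0.2;0 0 0 0 0.2;0 0 0 0 0.2;0 0 0 0 0.2'
python3 - <<'E'
from h import *
st(); v=grab("side"); crop(v,250,200,400,320,5,"pics/si21.png")
E
```

```text
time: 25.55
tool_pos: [0.4128, -0.3436, 0.1857]
tool_rot: [0.791, 1.569, -0.779]
contact_force: [-0.2, -0.0, 0.8]
opening: 0.0552
time: 25.97
tool_pos: [0.4124, -0.3437, 0.1856]
tool_rot: [0.773, 1.569, -0.798]
contact_force: [-0.7, 0.8, 4.8]
opening: 0.0335
t 25.97 pos [ 0.4124 -0.3437  0.1856] jaw(deg) -0.0 toolz [-0.0001 -1.      0.001 ] x [ 0.001 -0.001 -1.   ] F [-0.673   0.7753  4.752 ] open 0.0335 q6 -0.838
```

View pics/si21.png

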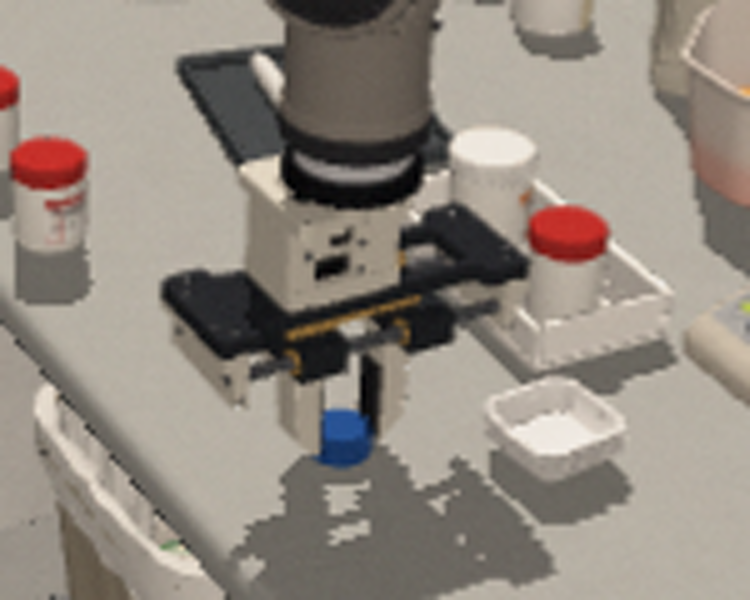

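```bash
python3 -m inch '0 0 15 0 0.2;0 0 35 0 0.2;0 0 40 0 0.2;0 10 38 0 0.2;10 30 20 0 0.2;12 36 12 0 0.2;12 37 0 0 0.2;12 37 0 0 0.2' 8
python3 -m inch '12 37 0 0 0.2;12 37 0 0 0.2;12 37 0 0 0.2;12 37 0 0 0.2;12 37 0 0 0.2;12 37 0 0 0.2;12 37 0 0 0.2;12 37 0 0 0.2'
python3 -m inch '12 37 0 0 0.2;12 37 0 0 0.2;12 37 0 0 0.2;11 27 0 0 0.2;0 10 0 0 0.2;0 0 0 0 0.2;0 0 0 0 0.2;0 0 0 0 0.2'
python3 - <<'E'
from h import *
st(); v=grab("wrist"); cv2.imwrite("pics/w22.png",v["img"])
E
```

```text
time: 26.68
tool_pos: [0.4583, -0.1923, 0.346]
tool_rot: [1.075, 1.568, -0.498]
contact_force: [1.0, -0.0, -0.6]
opening: 0.0334
time: 27.35
tool_pos: [0.5543, 0.1044, 0.3448]
tool_rot: [-0.884, 1.571, -2.455]
contact_force: [-0.4, -0.7, 0.6]
opening: 0.0335
time: 28.02
tool_pos: [0.601, 0.2491, 0.3447]
tool_rot: [-0.749, 1.57, -2.321]
contact_force: [0.5, -0.2, -0.1]
opening: 0.034
t 28.02 pos [0.601  0.2491 0.3447] jaw(deg) -0.06 toolz [-0.001  -1.      0.0008] x [-0.0007 -0.0008 -1.    ] F [ 0.4866 -0.1687 -0.0892] open 0.034 q6 0.276
```

View pics/w22.png

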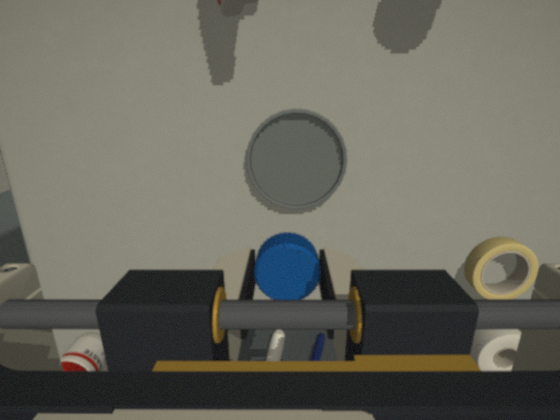

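```bash
python3 - <<'E'
from h import *
v=grab("wrist"); S=grab("scene"); D=grab("side")
print(plane(v,[(296,161),(246,161),(347,161),(296,109),(296,213)],.01)); 
s=lambda a,b:[170+a/2.9,150+b/2.9]
print(tri([(v,(296,160)),(S,s(231,84))]))
E
```

```text
[[0.6106 0.2769 0.01  ]
 [0.5626 0.277  0.01  ]
 [0.6596 0.2768 0.01  ]
 [0.6103 0.3248 0.01  ]
 [0.611  0.2241 0.01  ]]
(array([0.6109, 0.2763, 0.0015]), [np.float64(0.1), np.float64(0.1)])
```

```bash
python3 -m inch '9 25 0 0 0.2;0 0 -40 0 0.2;0 0 -40 0 0.2;0 0 -35 0 0.2;0 0 -25 0 0.2;0 0 -10 0 0.2;0 0 0 0 0.2;0 0 0 0 0.2' 8
python3 -m inch '0 0 -5 0 0.2;0 0 -1 0 0.2;0 0 0 0 0.2;0 0 0 0 0.2'
python3 - <<'E'
from h import *
st(); v=grab("side"); crop(v,210,130,360,250,5,"pics/si23.png")
E
```

```text
time: 28.88
tool_pos: [0.6108, 0.2752, 0.1959]
tool_rot: [1.853, 1.57, 0.281]
contact_force: [1.1, 0.1, 0.8]
opening: 0.0336
time: 29.22
tool_pos: [0.6104, 0.2755, 0.1899]
tool_rot: [1.873, 1.569, 0.302]
contact_force: [-0.5, -1.1, 0.4]
opening: 0.0338
t 29.22 pos [0.6104 0.2755 0.1899] jaw(deg) -0.0 toolz [-0.     -1.     -0.0005] x [ 0.0015  0.0005 -1.    ] F [-0.5144 -1.096   0.4267] open 0.0338 q6 0.31
```

View pics/si23.png

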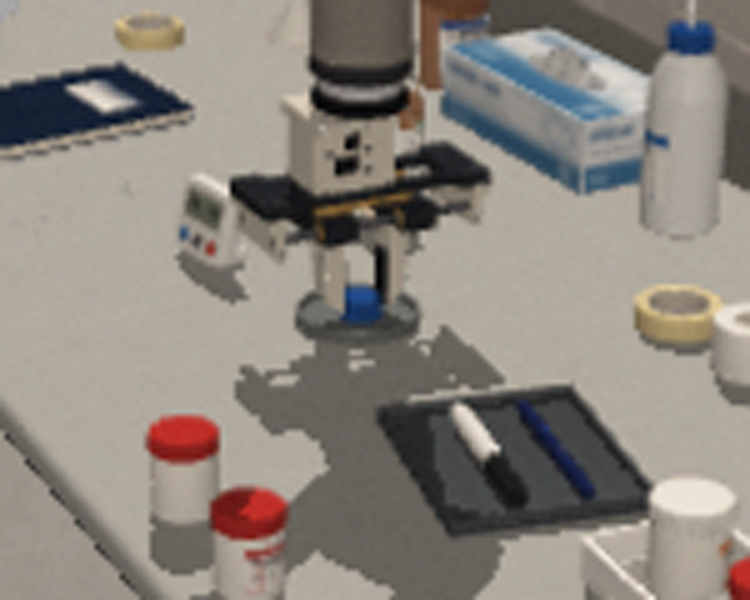

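```bash
python3 -m inch '0 0 -1 0 0.2;0 0 0 0 0.2;0 0 0 0 0.4;0 0 0 0 0.5;0 0 0 0 0.5;0 0 15 0 0.5;0 0 35 0 0.5;0 0 40 0 0.5' 8
python3 -m inch '0 0 40 0 0.5;0 -20 30 0 0.6;0 -35 10 0 0.7;0 -25 0 0 0.8;0 0 0 0 0.8;0 0 0 0 0.8;0 0 0 0 0.8'
python3 - <<'E'
from h import *
st(); v=grab("wrist"); cv2.imwrite("pics/w24.png",v["img"])
v=grab("side"); crop(v,200,140,390,300,4,"pics/si24.png")
v=grab("scene"); crop(v,170,150,440,330,2.9,"pics/sc24.png")
E
```

```text
time: 29.93
tool_pos: [0.6095, 0.2752, 0.2758]
tool_rot: [-1.253, 1.564, -2.824]
contact_force: [-0.2, -0.8, 0.1]
opening: 0.0467
time: 30.52
tool_pos: [0.6102, 0.1957, 0.3574]
tool_rot: [-2.041, 1.57, 2.671]
contact_force: [0.1, 0.2, 0.9]
opening: 0.0728
t 30.52 pos [0.6102 0.1957 0.3574] jaw(deg) -0.02 toolz [-0.0003 -1.     -0.0003] x [-0.0006  0.0003 -1.    ] F [0.1021 0.1921 0.9016] open 0.0728 q6 0.191
```

View pics/w24.png

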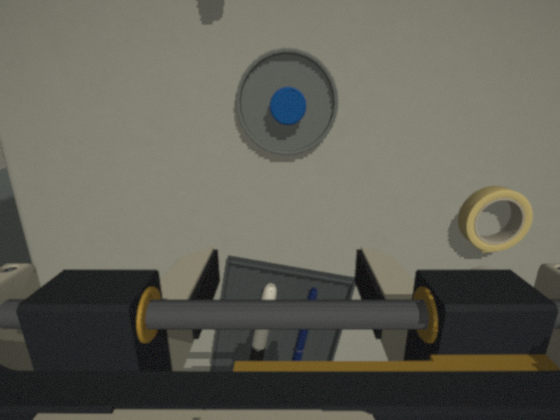

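View pics/si24.png

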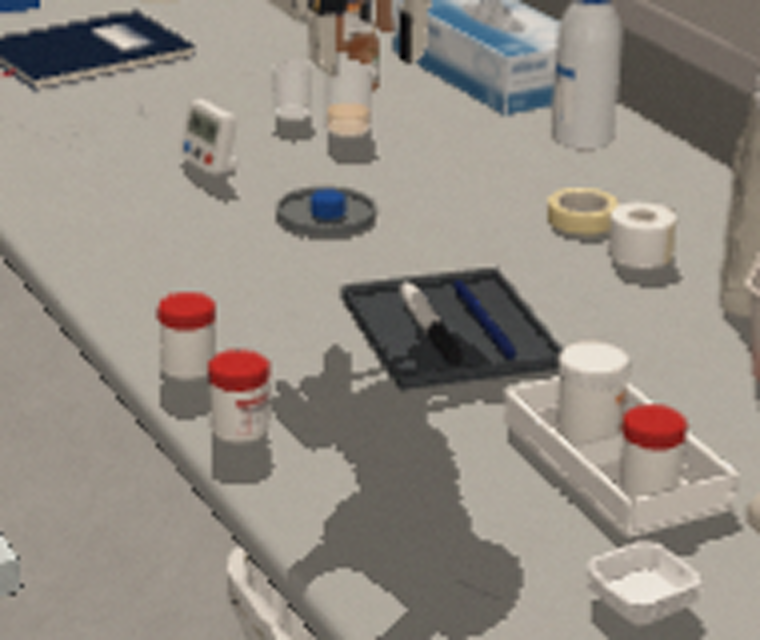

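View pics/sc24.png

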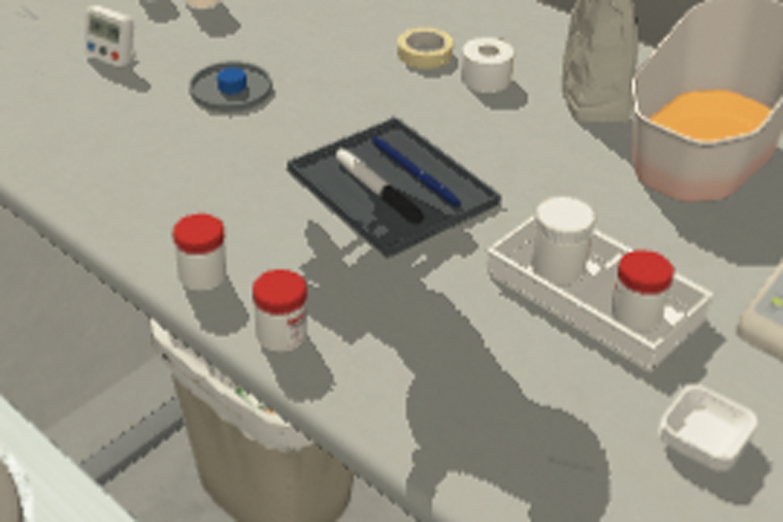

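The last pictures show the cap flat in the dish (wrist 288,105), the marker and pen side by side in the pen tray, and a pot upright in each bay. In the scene crop the timer (110,35) and boats (708,425) are at the same pixels as at the start. Handing in.

```bash
python3 -m inch '0 0 0 0 0.8;0 0 0 0 0.8;0 0 0 0 0.8'; python3 -c "
from cell import workorder; print(workorder.hand_in())"
```

```text
time: 30.92
tool_pos: [0.6102, 0.196, 0.3576]
tool_rot: [-1.386, 1.571, -2.956]
contact_force: [-0.3, 1.2, 0.2]
opening: 0.0735
the job is handed in; nothing more can be done
None
```

The bench front is cleared as asked, and I handed the job in at about 31 s of the 136 s allowed; it reported no verdict.

- **Pots:** I took the red-lidded pot farthest from the base (0.446 m; the two look-alikes are at about 0.37 m and were left alone). It stands in the far bay of the pot tray, and the large white pot stands in the near bay.
- **Marker and pen:** they lie side by side along the pen tray, aimed about 50 mm apart and not crossed.
- **Cap:** it lies flat near the middle of the round dish.

**Last checks:** the wrist, side and scene pictures show everything upright or flat in its place. The timer and boats are at the same pixels as in the first scene picture. The gripper is clear of everything, and the highest contact force I saw was about 5 N.

**Disagreements:** heights measured from two views came out up to about 11 mm below the text. For example, the cap centre measured 6.5 mm in a three-view fix and the tray tops 19–23 mm instead of 30 mm. For grasping and placing I used the text's heights. The known sizes (tray sides, marker and pen lengths, dish width) and the finger openings on each grip agreed with the text to within about 3 mm.

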